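# Load the hinged drilling jig, pin it and hold it shut

### The arm

A 7-joint arm with a two-finger parallel gripper is mounted at the origin on the work surface. World frame = base frame: x ahead of the robot, y to its left, z up, the work surface at z = 0. Lengths are in m, angles in rad, forces in N, time in s.
With the tool pointing down it reaches from about 0.425 to 0.925 m from the base axis. Payload 6.8 kg.
Tool frame: the origin (TCP) lies midway between the tips of the shut fingers; the grasp point (between the pads) lies 19 mm behind it; z points along the fingers, y is the direction in which the jaws open and shut (so a half turn about z gives the same grasp; the last joint's range is limited). The gripper opens to 85 mm and grips with 20 to 120 N. Pads are 22 mm wide; open, the fingers measure 114 mm over their backs; the gripper's body (76 mm by 85 mm) begins 54 mm behind the grasp point. The pads swing forward as they close: fully open they stand 13 mm farther back than shut.
Start: joints at [-0.108, 0.477, 0.022, 1.555, -0.011, 1.109, -0.083], TCP at [0.675, 0, 0.231] pointing down, gripper open.
Joint ranges: [-2.96, 2.96], [-0.34, 2.1], [-1.41, 1.46], [0.24, 2.44], [-1.37, 4.51], [0.17, 1.92], [-2.96, 2.96]. Speed limits (rad/s): [2.39, 2.39, 3.14, 3.14, 3.14, 3.14, 3.14].

### API

Orientations are given as a unit quaternion [w, x, y, z].
In Python, from station import bot gives the robot as it stands. The module is installed in compiled form; this text tells all that it offers.
- The arm moves only by the tool play_rows, never from a script. Its argument "motion" is a list of rows, each a list of 2 entries, a list of its own where there are three numbers: the shift along the tool's x, y, z as a fraction of full scale, then the turn, a rotation vector about the tool's x, y, z as a fraction of full scale. In form: [[[tx, ty, tz], [rx, ry, rz]], ...]. A call has 1 to 8 rows; each row is the pose to reach, as a shift and turn from the pose measured when the call began, along the tool's axes at that moment, turning the shorter way round; what a row does not reach only later rows make up. Full scale, the value 1, is 400 mm for a shift and 360 degrees for a turn. A row lasts 1/10 s, in which the tool goes at most 50 mm and 8.59 degrees, less where a joint would pass 70% of its speed; a pose out of reach is approached as far as the arm can. A call with a number of a shift or a turn outside -1 to 1 is refused whole. A call with a gripper value outside its range is refused whole. "fingers" is the finger opening in mm, from 0 to 85.4, set as the call begins (left out, the last holds). The fingers move at their own pace and stop on an object; "grip_force" is the grip in N (left out, the last holds). Time passes only in rows, so rows that repeat a pose let the fingers close. It gives the time, the measured TCP pose, the force and the opening at its end, in the units of the state.
- bot.get_obs(): the state, without advancing time (a new reading comes with each control period).
- bot.read_camera(name): name is "scene" or "side" or "wrist"; returns a dict with "pixels" (420x560x3 uint8, red, green, blue), "range_z" (420x560 float32, m along the optical axis (not along the pixel's ray), 0 where there is no reading), "fovy" (degrees; the focal length in pixels is half the picture's height over the tangent of half this angle, whatever the lens; pixels are square), "cx", "cy" (the principal point, pixels), "pose" (4x4, takes a point from camera to world coordinates). Camera axes: x right, y down, z forward; pixel columns grow to the right and rows downward; lengths in m; the calibration is good to about 2 mm. A picture is of the moment at which its call begins.
- bot.hand_in(): hands the job in, once; it reports no verdict.
The state is a dict: "t": time; "q": joint angles; "joint_vel": joint speeds; "joint_torque": joint torques, N m; "eef_pos": TCP position; "tool_rot": TCP orientation; "contact_force": force on the tool from outside, world axes, zero at the start; "torque": the same for the moment, N m; "gripper_width": opening from 0.0 (shut) to 1.0 (fully open).
Only numpy, scipy, OpenCV 4.12 (cv2) and the standard library are available. Lean on these libraries where they do the work, as an engineer would, in place of code of your own. Each camera call takes 0.05 s, during which the arm holds its last target.

### The job

The two dark wooden knob blanks in the tray are about to be drilled: stand one in each bore of the hinged drilling jig, right down on the bottom, then swing the plywood leaf over onto them. Take the red-knobbed locating pin from the drill-bit block and push it down through the hole in the leaf into the hole in the jig's base, and keep pressing on the pin firmly enough that its collar holds the leaf fully shut against the sprung pads. Finish like that, still holding the pin down without letting go, and leave the other things on the bench where they are.

Things in the scene. Friction and masses are not known exactly. Their poses are not given: they have to be found in the camera images.
- blank_a_mid (a point): first knob blank: upright dark wooden cylinder, 36 mm diameter, 45 mm long, both ends bevelled, standing in the tray; this point is its centre, z along its axis
- blank_b_mid (a point): second knob blank, same as the first; either blank fits either bore
- tray: shallow plywood tray 110 x 140 mm, fixed; floor 6 mm above the bench, rim 12 mm; the blanks stand on its floor 60 to 90 mm apart along its y. Origin: centre of its underside
- jig: shop-made wooden drilling jig, screwed to the bench; origin: centre of its underside. Its x points from the front rail to the hinge, its y runs along the hinge. Baseboard 190 (x) x 220 (y) x 12 mm; on it a 190 mm wide block with two bores, top 52 mm above the bench; back rail under the hinge (x 50 to 75 mm) and front rail (x -75 to -42 mm), both 80 mm above the bench
- bore_a (a point): centre of the mouth of one bore, 52 mm above the bench; bore 38 mm across, 25 mm deep, so a seated blank stands 20 mm proud, its centre 2.5 mm below this point. Bores are 84 mm apart along the jig's y; point axes as the jig's
- bore_b (a point): centre of the mouth of the other bore, same sizes
- pin_hole (a point): centre of the mouth of the pin hole in the top of the jig's front rail, 80 mm above the bench; hole 11.6 mm across, 42 mm deep. With the leaf shut, the leaf's own 12.6 mm pin hole lies right over it and the leaf's upper face is 12 mm above this point
- leaf_hinge (a point): middle of the leaf's hinge axis, 80 mm above the bench; the axis runs along the jig's y. The hinge is stiff: the leaf stays where it is put near upright, but once leaned more than about 0.45 rad past upright towards shut it sinks down onto the blanks by itself within a second or two
- leaf (a joint): angle of the plywood leaf (147 mm from hinge to front edge, 190 mm wide, 12 mm thick, 0.29 kg): 0 fully shut, level on the front rail; pi/2 upright; opens to a stop at 1.95, near which it starts. Two sprung rubber pads under it (6 mm of squeeze) rest on seated blanks and hold it about 0.08 rad (11 mm at the front edge) open; shutting it fully takes about 7 N down at the pin hole
- leaf_edge (a point): middle of the leaf's front edge on its outer face (on top when shut), 147 mm from the hinge axis. Two brass drill bushes stand 4 mm above that face, 68 mm from the hinge, 42 mm either side of the middle; the pin hole is in the middle, 16 mm from this edge
- pin_knob (a point): locating pin: red knob 22 mm diameter, 34 mm tall; below it a steel collar 26 mm across, 5 mm thick, then a shank 10 mm diameter, 45 mm long, with tapered nose. Point: centre of the knob, 22 mm above the collar's underside, 67 mm above the tip; z up the pin. Home with the leaf shut it is 34 mm above pin_hole. It starts upright in the bit block, shank in a loose hole, collar on the block
- bit_block: wooden block 60 x 150 x 55 mm (x, y, z), fixed, origin centre of its underside; the pin stands in it 50 mm from the middle towards its -y end; drill bits stand up to 38 mm above its top from 12 to 64 mm on the +y side
- tape_measure: yellow tape measure lying flat, 75 x 65 x 36 mm; leave it alone. Origin: about its middle, underside
- glue: white glue bottle with blue label and orange nozzle, standing, 60 mm across, 185 mm tall; leave it alone. Origin: on its axis, underside
- screwdriver: red-handled screwdriver lying on the bench, 200 mm long; leave it alone. Origin: about its middle, underside
- square: combination square lying flat, 300 mm steel blade, blue head 110 mm long, 18 mm thick; leave it alone. Origin: about its middle, underside
- hammer: hammer lying on the bench, wooden handle, 260 mm long; leave it alone. Origin: about its middle, underside
- screw_jar: amber glass jar with steel cap, 70 mm across, 85 mm tall; leave it alone. Origin: on its axis, underside
- drill: lime-green cordless drill standing on its battery, 190 mm long, 206 mm tall, 1.5 kg; leave it alone. Origin: about its middle, underside
There are look-alikes about, which are no part of the job. Leave any blue look-alike of the part that bears pin_knob alone. What is shaped like the part that bears blank_b_mid but white is not meant.

How it is judged:
On the way, in this order (a step that is already met when the one before it is completed fails the run):
1. both blanks stand fully down in the bores, one in each, with the leaf still open ((((horizontal distance between blank_a_mid and bore_a below 0.005 m and z of blank_a_mid in the frame of bore_a below 0.001 m and angle between blank_a_mid's own z axis and vertical below 0.15 rad) and (horizontal distance between blank_b_mid and bore_b below 0.005 m and z of blank_b_mid in the frame of bore_b below 0.001 m and angle between blank_b_mid's own z axis and vertical below 0.15 rad)) or ((horizontal distance between blank_a_mid and bore_b below 0.005 m and z of blank_a_mid in the frame of bore_b below 0.001 m and angle between blank_a_mid's own z axis and vertical below 0.15 rad) and (horizontal distance between blank_b_mid and bore_a below 0.005 m and z of blank_b_mid in the frame of bore_a below 0.001 m and angle between blank_b_mid's own z axis and vertical below 0.15 rad))) and value of joint leaf above 1.2 rad), for 0.2 s.
2. the leaf is swung over onto the blanks (under 0.15 rad) ((((horizontal distance between blank_a_mid and bore_a below 0.005 m and z of blank_a_mid in the frame of bore_a below 0.001 m and angle between blank_a_mid's own z axis and vertical below 0.15 rad) and (horizontal distance between blank_b_mid and bore_b below 0.005 m and z of blank_b_mid in the frame of bore_b below 0.001 m and angle between blank_b_mid's own z axis and vertical below 0.15 rad)) or ((horizontal distance between blank_a_mid and bore_b below 0.005 m and z of blank_a_mid in the frame of bore_b below 0.001 m and angle between blank_a_mid's own z axis and vertical below 0.15 rad) and (horizontal distance between blank_b_mid and bore_a below 0.005 m and z of blank_b_mid in the frame of bore_a below 0.001 m and angle between blank_b_mid's own z axis and vertical below 0.15 rad))) and value of joint leaf below 0.15 rad), for 0.3 s.
3. the pin stands through the leaf in the base hole, at least half of its way in (horizontal distance between pin_knob and pin_hole below 0.006 m and z of pin_knob in the frame of pin_hole below 0.054 m and value of joint leaf below 0.15 rad), for 0.1 s.
At the end, for the whole second after the job is handed in: a blank is fully down (3.5 mm) in each bore; the leaf is fully shut (under 0.02 rad); the pin is upright through both holes and home (3 mm); the gripper is still on the pin (over 2 N) and its collar presses the leaf with over 3 N, all through the last second ((((horizontal distance between blank_a_mid and bore_a below 0.005 m and z of blank_a_mid in the frame of bore_a below 0.001 m and angle between blank_a_mid's own z axis and vertical below 0.15 rad) and (horizontal distance between blank_b_mid and bore_b below 0.005 m and z of blank_b_mid in the frame of bore_b below 0.001 m and angle between blank_b_mid's own z axis and vertical below 0.15 rad)) or ((horizontal distance between blank_a_mid and bore_b below 0.005 m and z of blank_a_mid in the frame of bore_b below 0.001 m and angle between blank_a_mid's own z axis and vertical below 0.15 rad) and (horizontal distance between blank_b_mid and bore_a below 0.005 m and z of blank_b_mid in the frame of bore_a below 0.001 m and angle between blank_b_mid's own z axis and vertical below 0.15 rad))) and value of joint leaf below 0.02 rad and horizontal distance between pin_knob and pin_hole below 0.006 m and z of pin_knob in the frame of pin_hole below 0.037 m and angle between pin_knob's own z axis and vertical below 0.1 rad and contact force between pin and leaf above 3 N and contact force between the fingers and pin above 2 N); the arm keeps its last pose, push and grip.
It fails at once if another thing on the bench is shifted by more than 30 mm (distance of any of tape_measure, glue, screwdriver, square, hammer, screw_jar, drill from where it was at the start of the episode above 0.03 m).
It also fails if it takes over 72 s, if anything falls off the work surface, if the arm or the gripper's body presses on something with over 40 N, if the wrist force passes 120 N, or if a joint passes its speed limit or range.

## Working session

There is one attempt and no reset: what is moved stays moved. The work goes in short steps, Python scripts to look and compute and a tool call to move; the robot and the scene stay as the last step left them, time stands still between calls to the robot, and variables do not carry over. Pictures are saved under pics/ and viewed, and the job is handed in when it is done.

Besides the shell and the picture viewer there is one more tool, called after ">>>" by a JSON object that holds its "api" and its "payload". play_rows: Moves the arm, as the interface text tells. Shift numbers are shares of 400 mm and turn numbers shares of 360 degrees, none past 1 either way. Its arguments: {"type":"object","properties":{"motion":{"type":"array"},"fingers":{"type":"number"},"grip_force":{"type":"number"}},"required":["motion"]}

```bash
mkdir -p pics; cat > h.py <<'E'
import numpy as np, cv2
from station import bot
def cam(n):
    c=bot.read_camera(n); c['f']=c['pixels'].shape[0]/2/np.tan(np.radians(c['fovy'])/2); return c
def save(c,name,box=None,s=1):
    im=cv2.cvtColor(c['pixels'],cv2.COLOR_RGB2BGR)
    if box: im=im[box[1]:box[3],box[0]:box[2]]
    if s!=1: im=cv2.resize(im,None,fx=s,fy=s,interpolation=cv2.INTER_CUBIC)
    cv2.imwrite('pics/'+name+'.png',im)
def ray(c,u,v):
    d=np.array([(u-c['cx'])/c['f'],(v-c['cy'])/c['f'],1.]); P=np.array(c['pose']); return P[:3,3],P[:3,:3]@d
def onz(c,u,v,z):
    o,d=ray(c,u,v); return o+d*(z-o[2])/d[2]
def pts(c):
    h,w=c['range_z'].shape; u,v=np.meshgrid(np.arange(w),np.arange(h)); z=c['range_z']
    p=np.stack([(u-c['cx'])/c['f']*z,(v-c['cy'])/c['f']*z,z],-1); P=np.array(c['pose'])
    return p@P[:3,:3].T+P[:3,3]
def proj(c,p):
    P=np.array(c['pose']); q=P[:3,:3].T@(np.array(p)-P[:3,3]); return q[0]/q[2]*c['f']+c['cx'],q[1]/q[2]*c['f']+c['cy']
E
python3 - <<'E'
from h import *
o=bot.get_obs(); print(o)
for n in ['scene','side','wrist']:
    c=cam(n); save(c,n+'0',s=1.4); print(n,c['f'],c['cx'],c['cy'],np.round(c['pose'],3).tolist())
E
```

```text
{'t': 0.0, 'q': array([-0.10809581,  0.47777096,  0.02231513,  1.55648098, -0.01147713,
        1.10931861, -0.08310865]), 'joint_vel': array([ 0.00110297, -0.00150351, -0.00077523,  0.00073116,  0.00072003,
        0.00199681,  0.00039044]), 'joint_torque': array([-5.45967814e-04, -5.96443820e+01,  1.60769675e+00, -2.81194621e+01,
        1.24063640e-02,  9.39900521e-03,  2.20753498e-05]), 'eef_pos': array([ 6.74386646e-01, -1.10704635e-05,  2.30332334e-01]), 'tool_rot': array([-6.00235608e-04,  7.07092156e-01,  7.07120802e-01, -7.03770638e-04]), 'contact_force': array([0.3172127 , 0.17480739, 0.4660125 ]), 'torque': array([-0.02113946, -0.04861366,  0.06700404]), 'gripper_width': 0.9989865462734826}
scene 407.95021071427686 284.4897378887361 207.04427891919642 [[-0.754, 0.54, -0.375, 1.035], [0.657, 0.628, -0.417, 0.493], [0.01, -0.56, -0.828, 1.16], [0.0, 0.0, 0.0, 1.0]]
side 391.74129859124224 289.20179878448624 211.17693447938655 [[0.726, -0.521, 0.45, 0.071], [-0.688, -0.551, 0.473, -0.558], [0.002, -0.652, -0.758, 0.95], [0.0, 0.0, 0.0, 1.0]]
wrist 330.59920421243237 279.4924604237054 213.45655600903902 [[1.0, -0.001, -0.002, 0.675], [-0.002, -0.964, -0.265, 0.067], [-0.002, 0.265, -0.964, 0.373], [0.0, 0.0, 0.0, 1.0]]
```

View pics/scene0.png

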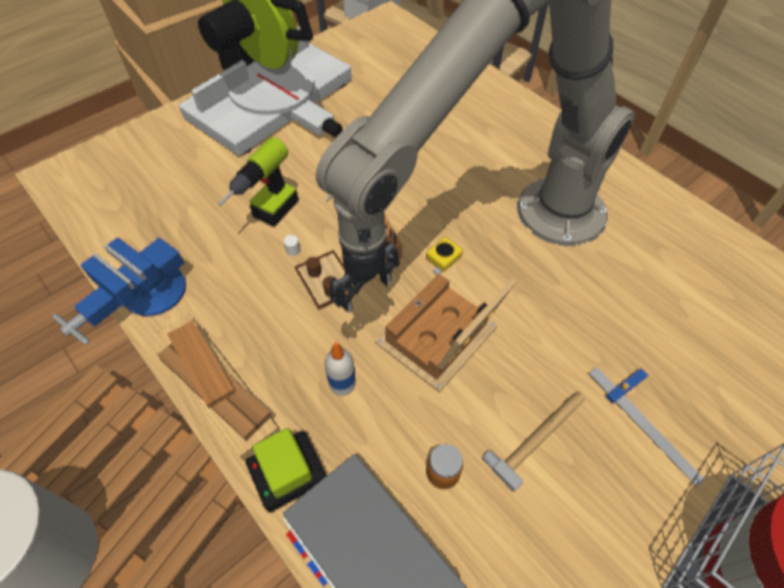

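View pics/side0.png

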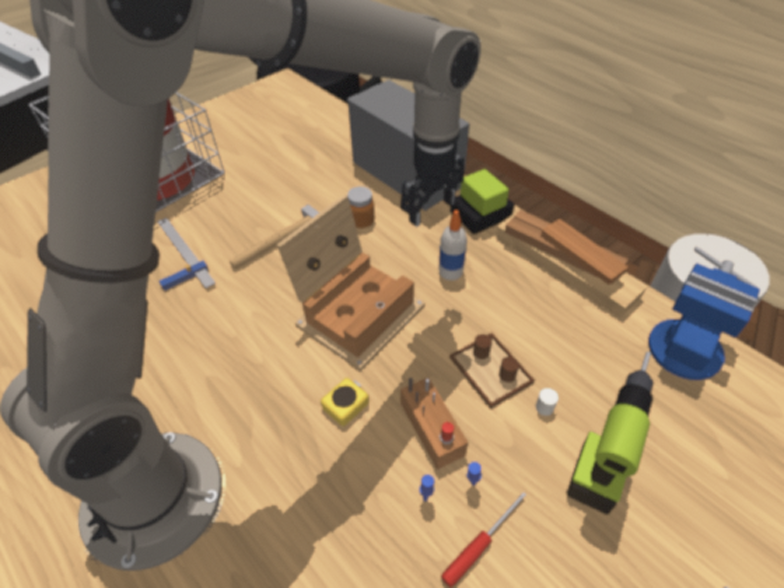

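View pics/wrist0.png

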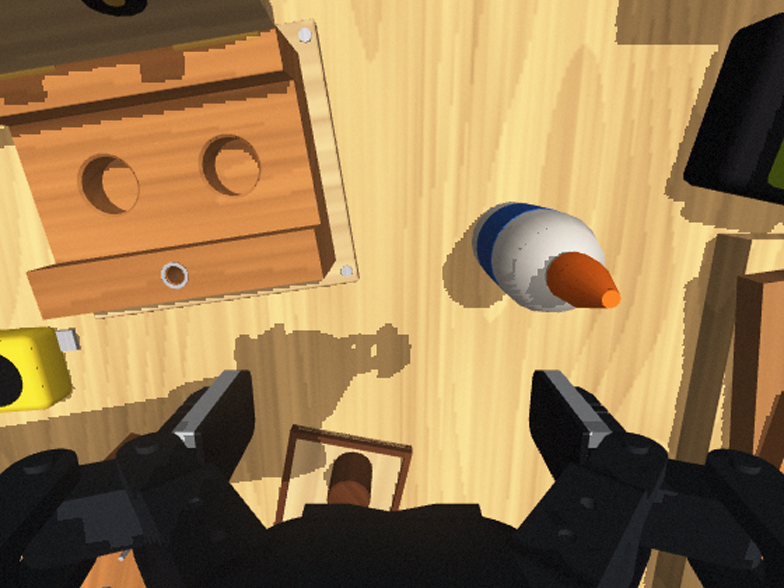

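```bash
python3 - <<'E'
from h import *
c=cam('side'); save(c,'side_crop',(290,220,430,380),5); P=pts(c)
def pp(u,v): return np.round(P[int(v),int(u)],3)
print('red',[onz(c,447/1.4,430/1.4,.09).round(3)],pp(447/1.4,430/1.4))
w=cam('wrist'); W=pts(w); save(w,'wrist_crop',(0,0,270,240),3)
np.savez('w0.npz',W=W,px=w['pixels'])
for u,v,z in [(108,184,.052),(231,165,.052),(174,275,.08),(305,35,.012),(346,271,.012)]:
    print(onz(w,u/1.4,v/1.4,z).round(4), W[int(v/1.4),int(u/1.4)].round(4))
# pin hole ring depth around
print(W[int(290/1.4),int(174/1.4)],W[int(230/1.4),int(174/1.4)])
E
```

```text
red [array([ 0.425, -0.292,  0.09 ])] [ 0.422 -0.293  0.096]
[0.4843 0.059  0.052 ] [0.4692 0.0588 0.0269]
[0.5684 0.0711 0.052 ] [0.5605 0.0723 0.028 ]
[0.5344 0.0023 0.08  ] [5.286e-01 2.000e-04 6.840e-02]
[0.615 0.159 0.012] [0.6143 0.1588 0.0127]
[ 0.639  -0.0096  0.012 ] [ 0.639  -0.0086  0.0135]
[ 0.53274034 -0.00762754  0.07975196] [0.52429658 0.02819367 0.0512252 ]
```

View pics/side_crop.png

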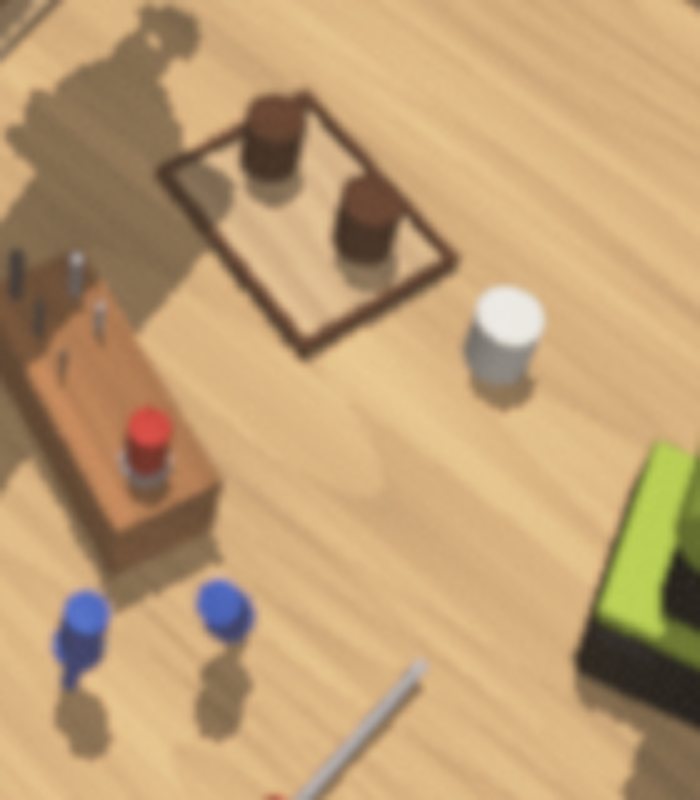

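View pics/wrist_crop.png

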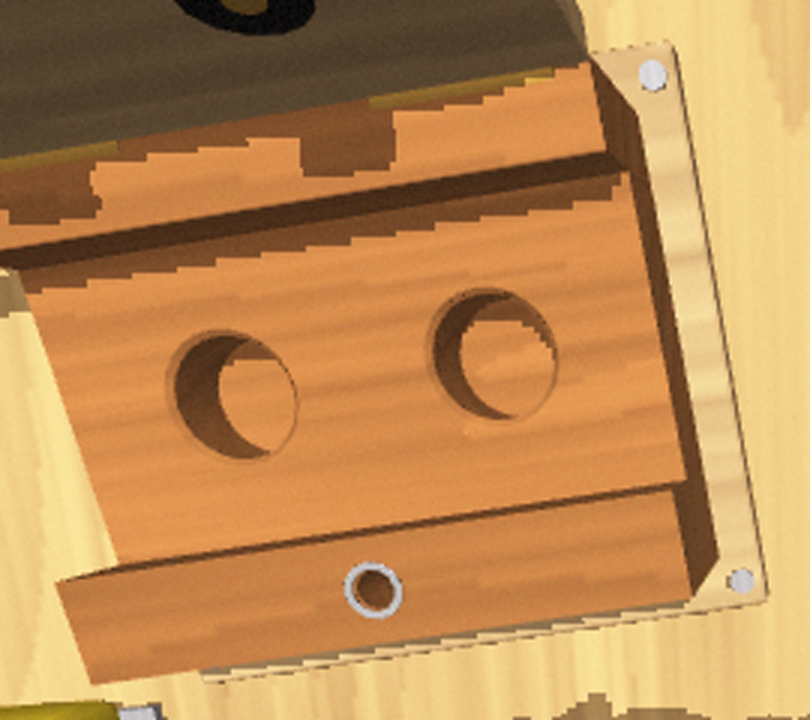

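```bash
cat >> h.py <<'E'
def blobs(c,m,amin=30,k=3):
    m=cv2.morphologyEx(m.astype(np.uint8),cv2.MORPH_OPEN,np.ones((k,k),np.uint8))
    n,l,s,ce=cv2.connectedComponentsWithStats(m)
    return [(ce[i],s[i],l==i) for i in range(1,n) if s[i][4]>=amin]
E
python3 - <<'E'
from h import *
w=cam('wrist')
A=onz(w,77.7,131.3,.052);B=onz(w,164.3,118,.052);H=onz(w,124.7,196.7,.08)
d=B-A; M=(A+B)/2
print(A.round(4),B.round(4),'sep',np.linalg.norm(d)); ang=np.arctan2(d[1],d[0]); print('ang deg',np.degrees(ang))
u=d/np.linalg.norm(d); n=np.array([-u[1],u[0],0]); print('hole',H.round(4),'along',(H-M)@u,'perp',(H-M)@n)
c=cam('side');P=pts(c); hsv=cv2.cvtColor(c['pixels'],cv2.COLOR_RGB2HSV)
z=P[...,2]; roi=np.zeros(z.shape,bool); roi[225:290,315:390]=1
for lo,hi in [(.047,.056)]:
    m=roi&(z>lo)&(z<hi)
    for ce,s,mm in blobs(c,m,10,2): print('blank top',ce.round(1),s[4],P[mm].mean(0).round(4), onz(c,*ce,.051).round(4))
roi[:]=0; roi[280:340,290:345]=1
m=roi&((hsv[...,0]<8)|(hsv[...,0]>172))&(hsv[...,1]>170)&(hsv[...,2]>90)
for ce,s,mm in blobs(c,m,10,2):
    print('red',ce,s); t=mm&(z>.090); print(t.sum(),P[t].mean(0)); 
    v,uu=np.where(t); print(onz(c,uu.mean(),v.mean(),.094))
# block edges & tray
roi[:]=0; roi[260:340,280:340]=1
m=roi&(abs(z-.055)<.004); q=P[m][:,:2].astype(np.float32); print('block',cv2.minAreaRect(q))
m=np.zeros(z.shape,bool); m[235:295,318:385]=1; m&=(abs(z-.012)<.0035)&(hsv[...,2]<120)
print('tray',cv2.minAreaRect(P[m][:,:2].astype(np.float32)))
s=cam('scene');S=pts(s)
save(s,'scene_crop',(195,160,375,300),4)
E
```

```text
[0.4849 0.0591 0.052 ] [0.5678 0.071  0.052 ] sep 0.08374547882206236
ang deg 8.168477277673796
hole [0.5348 0.0021 0.08  ] along -0.0006106584516864948 perp -0.06355162068814427
blank top [346.  244.6] 103 [ 0.6318 -0.2001  0.0558] [ 0.6348 -0.1983  0.051 ]
blank top [365.4 260.8] 106 [ 0.6345 -0.2697  0.0473] [ 0.6321 -0.2708  0.051 ]
red [321.23529412 305.58823529] [319 304   5   5  17]
17 [ 0.42989828 -0.29288992  0.0928159 ]
[ 0.42939713 -0.29326573  0.094     ]
block ((0.44306275248527527, -0.24201536178588867), (0.15258239209651947, 0.06131526827812195), 72.74340057373047)
tray ((0.620976984500885, -0.23368151485919952), (0.13969282805919647, 0.10931737720966339), 77.46306610107422)
```

View pics/scene_crop.png

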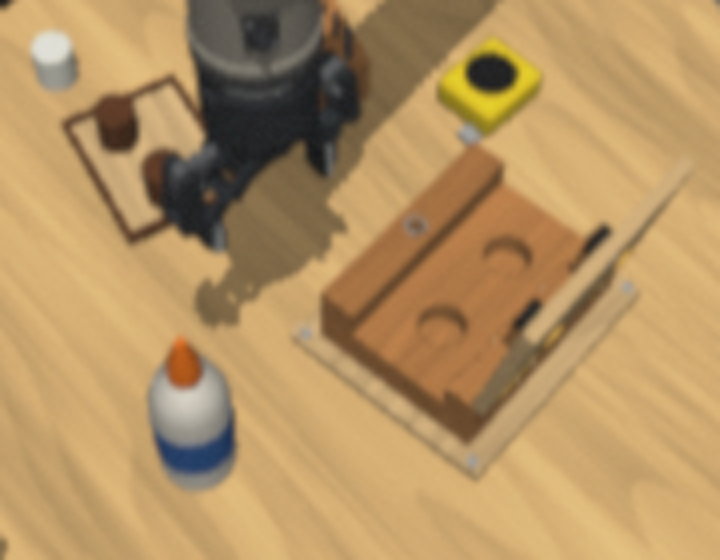

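```bash
cat >> h.py <<'E'
from scipy.spatial.transform import Rotation as R
def Rt(yaw=8.2):
    a=np.radians(yaw); y=np.array([np.cos(a),np.sin(a),0]); z=np.array([0,0,-1.]); x=np.cross(y,z); return R.from_matrix(np.stack([x,y,z],1))
def cur():
    o=bot.get_obs(); q=o['tool_rot']; return o,np.array(o['eef_pos']),R.from_quat([q[1],q[2],q[3],q[0]])
def go(x,y,z,yaw=8.2):
    o,p,r=cur(); s=r.inv().apply(np.array([x,y,z])-p)/.4; t=(r.inv()*Rt(yaw)).as_rotvec()/(2*np.pi)
    print('t',round(o['t'],2),'pos',p.round(4),'F',np.round(o['contact_force'],1),'w',round(o['gripper_width'],3),'-> shift',s.round(4).tolist(),'turn',t.round(4).tolist())
E
python3 - <<'E'
from h import *
go(.633,-.199,.15)
w=cam('wrist'); print('glue nozzle tip',onz(w,610/1.4,298/1.4,.185), 'base px', onz(w,480/1.4,270/1.4,0))
s=cam('scene'); S=pts(s); m=(S[...,2]>.17)&(S[...,2]<.2); 
for ce,st,mm in blobs(s,m,5,1): print(ce,st[4],S[mm].mean(0).round(3))
E
```

```text
t 0.4 pos [ 0.6749 -0.      0.2312] F [0.7 0.3 0.6] w 0.998 -> shift [-0.4975, -0.1047, 0.2029] turn [-0.0, -0.0, -0.0228]
glue nozzle tip [0.76799726 0.01496245 0.185     ] base px [ 0.74855213 -0.01152026  0.        ]
[189.43654822  39.58883249] 197 [ 0.352 -0.85   0.185]
[181.71833333 122.38333333] 600 [ 0.63  -0.476  0.187]
[181.375 109.   ] 8 [ 0.599 -0.523  0.195]
[410.65168539 123.66292135] 267 [0.05  0.025 0.186]
[359. 213.] 7 [0.446 0.158 0.186]
[340.5 233.5] 6 [0.534 0.17  0.184]
[331.5 243.5] 8 [0.575 0.177 0.184]
[239.5        247.76923077] 26 [0.771 0.02  0.178]
[323.22222222 249.83333333] 18 [0.606 0.176 0.184]
[557.2 319.2] 15 [0.307 0.688 0.187]
[551.68421053 329.84210526] 19 [0.344 0.692 0.19 ]
[259.72201969 381.84506015] 5486 [0.947 0.323 0.198]
[541.25       346.91666667] 12 [0.396 0.698 0.185]
[536.27272727 358.12121212] 33 [0.433 0.702 0.192]
[541.8863109  391.78654292] 431 [0.485 0.749 0.185]
[531.36363636 368.54545455] 11 [0.467 0.705 0.199]
[528.4 373.8] 5 [0.482 0.707 0.198]
[523.5        377.41666667] 12 [0.488 0.707 0.182]
[523.4 382.7] 10 [0.507 0.709 0.198]
[520.5   388.875] 8 [0.524 0.712 0.199]
[515.33333333 393.83333333] 18 [0.537 0.712 0.19 ]
[508.59375 407.     ] 32 [0.573 0.716 0.194]
[516.3 415.2] 10 [0.577 0.734 0.198]
```

>>> {"api": "play_rows", "payload": {"motion": [[[-0.12,-0.025,0.05],[0,0,-0.01]],[[-0.24,-0.05,0.1],[0,0,-0.02]],[[-0.36,-0.075,0.15],[0,0,-0.0228]],[[-0.45,-0.095,0.19],[0,0,-0.0228]],[[-0.4975,-0.105,0.203],[0,0,-0.0228]],[[-0.4975,-0.105,0.203],[0,0,-0.0228]],[[-0.4975,-0.105,0.203],[0,0,-0.0228]]]}}

```text
t: 1.2
eef_pos: [0.6333, -0.1986, 0.1502]
tool_rot: [-0.0, 0.655, 0.756, 0.0]
contact_force: [0.7, 0.9, 0.6]
gripper_width: 1.0
```

```bash
python3 - <<'E'
from h import *
go(.633,-.199,.15)
w=cam('wrist'); save(w,'wr1',s=1.4)
W=pts(w); z=W[...,2]; m=(z>.045)&(z<.057); m[:, :180]=0; m[:,380:]=0
for ce,st,mm in blobs(w,m,40,3): print('top',ce.round(1),st,W[mm].mean(0).round(4), onz(w,*ce,.051).round(4))
E
```

```text
t 1.2 pos [ 0.6333 -0.1986  0.1502] F [0.7 0.9 0.6] w 1.0 -> shift [-0.001, -0.0009, 0.0006] turn [0.0001, -0.0001, -0.0]
top [287.2 206.2] [ 264  184   47   46 1688] [ 0.6389 -0.192   0.0507] [ 0.6389 -0.1918  0.051 ]
top [269.9 290.6] [ 249  270   43   42 1427] [ 0.6353 -0.2638  0.0505] [ 0.6353 -0.2635  0.051 ]
```

View pics/wr1.png

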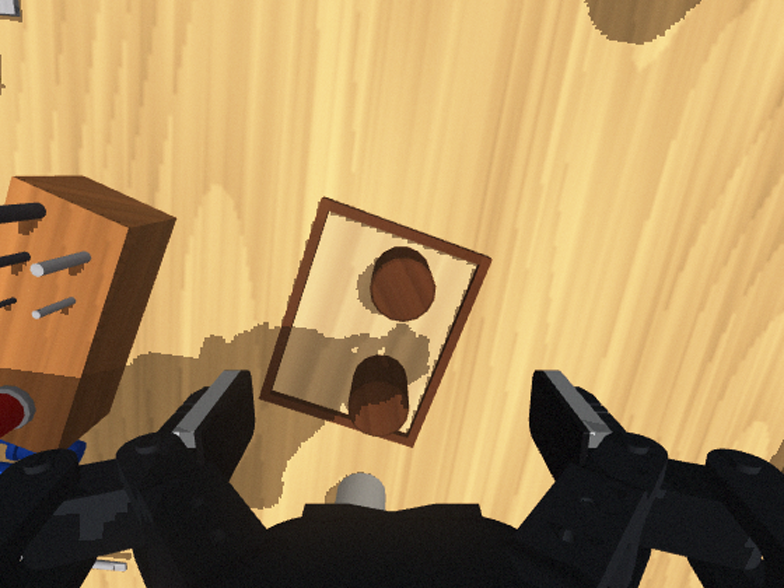

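```bash
python3 - <<'E'
from h import *
go(.6389,-.1918,.031)
E
```

```text
t 1.25 pos [ 0.6339 -0.1972  0.1505] F [0.1 0.5 0.1] w 1.0 -> shift [0.0112, 0.0139, 0.2988] turn [0.0002, -0.0002, 0.0003]
```

>>> {"api": "play_rows", "payload": {"motion": [[[0.0112,0.0139,0.1],[0,0,0]],[[0.0112,0.0139,0.2],[0,0,0]],[[0.0112,0.0139,0.26],[0,0,0]],[[0.0112,0.0139,0.299],[0,0,0]],[[0.0112,0.0139,0.299],[0,0,0]],[[0.0112,0.0139,0.299],[0,0,0]]]}}

```text
t: 1.85
eef_pos: [0.6401, -0.1911, 0.0321]
tool_rot: [0.001, 0.654, 0.757, 0.001]
contact_force: [0.3, 0.5, 0.3]
gripper_width: 1.001
```

```bash
python3 - <<'E'
from h import *
go(.6389,-.1918,.031)
w=cam('wrist'); save(w,'wr2',s=1.4)
W=pts(w); z=W[...,2]; m=(z>.045)&(z<.057); m[:, :180]=0; m[:,380:]=0
for ce,st,mm in blobs(w,m,40,3): print('top',ce.round(1),st,W[mm].mean(0).round(4), onz(w,*ce,.051).round(4))
go(.6389,-.1918,.031)
E
```

```text
t 1.85 pos [ 0.6401 -0.1911  0.0321] F [0.3 0.5 0.3] w 1.001 -> shift [-0.0013, -0.0033, 0.0028] turn [0.0005, -0.0001, 0.0005]
top [275.2 287.5] [ 233  248   85   80 5299] [ 0.6389 -0.1909  0.0506] [ 0.6388 -0.1905  0.051 ]
t 1.9 pos [ 0.6404 -0.1915  0.0327] F [-0.4 -0.3 -0.1] w 1.0 -> shift [-0.0001, -0.0039, 0.0043] turn [0.0006, -0.0, 0.0004]
```

View pics/wr2.png

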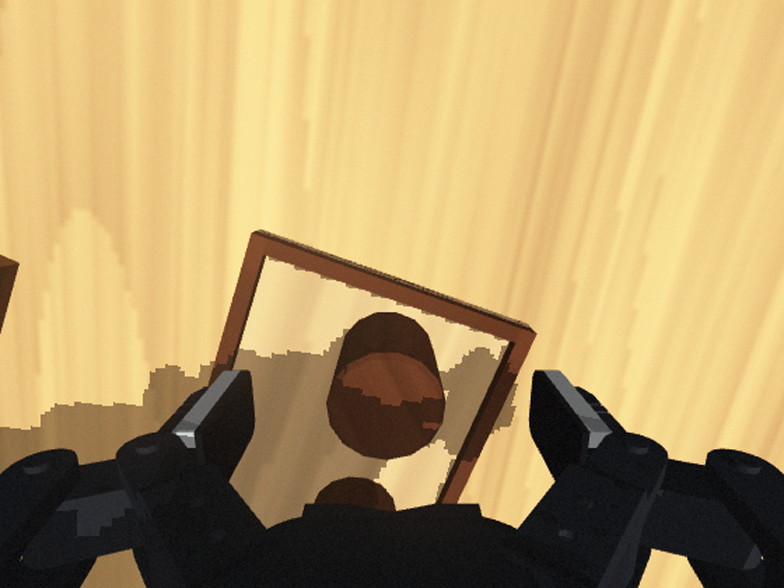

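>>> {"api": "play_rows", "payload": {"motion": [[[0,-0.003,0.003],[0,0,0]],[[0,-0.003,0.003],[0,0,0]],[[0,-0.003,0.003],[0,0,0]],[[0,-0.003,0.003],[0,0,0]],[[0,-0.003,0.003],[0,0,0]],[[0,-0.003,0.003],[0,0,0]],[[0,-0.003,0.003],[0,0,0]],[[0,-0.003,0.003],[0,0,0]]], "fingers": 0, "grip_force": 50}}

```text
t: 2.7
eef_pos: [0.6399, -0.192, 0.0324]
tool_rot: [0.002, 0.654, 0.757, 0.002]
contact_force: [-0.2, 1.4, 5.6]
gripper_width: 0.402
```

```bash
python3 - <<'E'
from h import *
w=cam('wrist'); save(w,'wr3',s=1.4)
W=pts(w); z=W[...,2]; hsv=cv2.cvtColor(w['pixels'],cv2.COLOR_RGB2HSV)
m=(z>.045)&(z<.057)&(hsv[...,1]>90); m[:, :180]=0; m[:,380:]=0
for ce,st,mm in blobs(w,m,40,3): print('top',ce.round(1),st,W[mm].mean(0).round(4), onz(w,*ce,.051).round(4))
go(.6389,-.1918,.15)
E
```

```text
top [279.3 285.9] [ 239  246   82   81 5272] [ 0.6402 -0.1909  0.0506] [ 0.6401 -0.1906  0.051 ]
t 2.75 pos [ 0.6399 -0.192   0.0325] F [-0.8  0.4  5.6] w 0.4 -> shift [0.0007, -0.0008, -0.2939] turn [0.0008, 0.0001, 0.0004]
```

View pics/wr3.png

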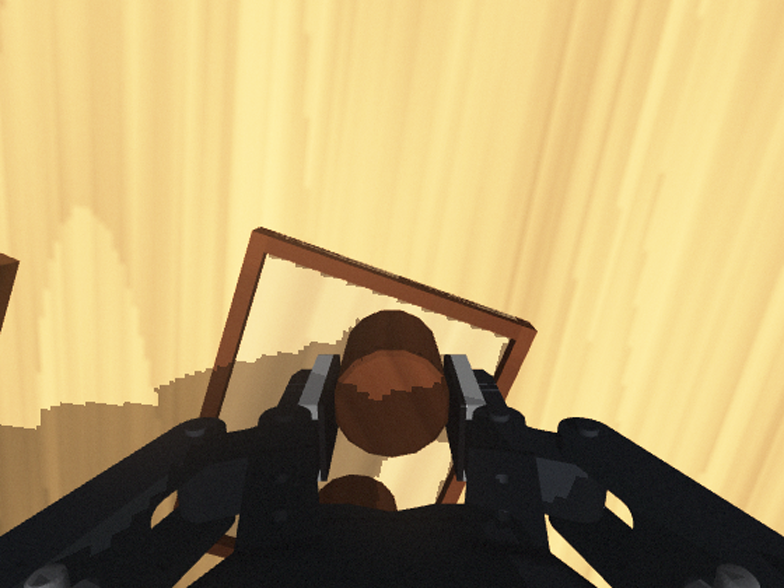

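```bash
python3 - <<'E'
from h import *
go(.64,-.192,.17); go(.535,-0.01,.18)
E
```

```text
t 2.75 pos [ 0.6399 -0.192   0.0325] F [-0.8  0.4  5.6] w 0.4 -> shift [-0.0002, 0.0021, -0.3439] turn [0.0008, 0.0001, 0.0004]
t 2.75 pos [ 0.6399 -0.192   0.0325] F [-0.8  0.4  5.6] w 0.4 -> shift [0.488, -0.1916, -0.3701] turn [0.0008, 0.0001, 0.0004]
```

>>> {"api": "play_rows", "payload": {"motion": [[[0,0,-0.08],[0.0008,0,0.0004]],[[0,0,-0.2],[0.0008,0,0.0004]],[[0.07,-0.03,-0.3],[0.0008,0,0.0004]],[[0.18,-0.07,-0.34],[0.0008,0,0.0004]],[[0.3,-0.12,-0.37],[0.0008,0,0.0004]],[[0.42,-0.165,-0.37],[0.0008,0,0.0004]],[[0.488,-0.192,-0.37],[0.0008,0,0.0004]],[[0.488,-0.192,-0.37],[0.0008,0,0.0004]]]}}

```text
t: 3.55
eef_pos: [0.5324, -0.0047, 0.18]
tool_rot: [-0.001, 0.652, 0.758, 0.0]
contact_force: [0.7, -0.0, 0.1]
gripper_width: 0.393
```

>>> {"api": "play_rows", "payload": {"motion": [[[0,0,0],[0,0,0]],[[0,0,0],[0,0,0]]]}}

```text
t: 3.75
eef_pos: [0.5326, -0.0052, 0.18]
tool_rot: [-0.001, 0.652, 0.758, 0.0]
contact_force: [0.1, 0.2, -0.5]
gripper_width: 0.397
```

```bash
python3 - <<'E'
from h import *
go(.535,-0.01,.18)
w=cam('wrist'); save(w,'wr4',s=1.4)
W=pts(w); z=W[...,2]
m=(z>.02)&(z<.046); m[260:]=0
for ce,st,mm in blobs(w,m,60,3): print('bore?',ce.round(1),st)
go(.535,-0.01,.18)
E
```

```text
t 3.75 pos [ 0.5326 -0.0052  0.18  ] F [ 0.1  0.2 -0.5] w 0.397 -> shift [-0.0129, 0.0041, 0.0001] turn [-0.0001, -0.0003, 0.0011]
bore? [230.  118.6] [ 207   95   47   49 1791]
bore? [334.8 119. ] [ 312   95   47   49 1782]
bore? [514.5 206.6] [ 496  182   56   61 1201]
bore? [ 83.8 242.2] [  42  223   86   37 2903]
t 3.8 pos [ 0.5328 -0.0057  0.18  ] F [-0.5 -0.7 -0.9] w 0.402 -> shift [-0.0115, 0.0038, -0.0] turn [-0.0001, -0.0003, 0.001]
```

View pics/wr4.png

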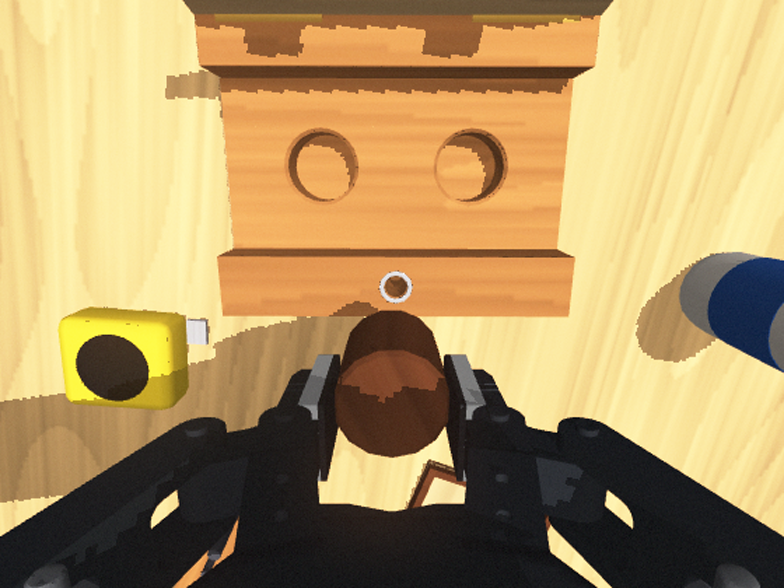

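```bash
python3 - <<'E'
from h import *
o,p,r=cur()
w=cam('wrist'); o,p2,r=cur(); print(p,p2)
W=pts(w); z=W[...,2]; hsv=cv2.cvtColor(w['pixels'],cv2.COLOR_RGB2HSV)
# bores by contour ellipse on depth mask
m=((z>.02)&(z<.048)); m[:85]=0;m[150:]=0;m[:,:195]=0;m[:,370:]=0
B=[]
for ce,st,mm in blobs(w,m,400,3):
    cn=max(cv2.findContours(mm.astype(np.uint8),0,1)[0],key=len); e=cv2.fitEllipse(cn); print(e); B.append(onz(w,e[0][0],e[0][1],.052))
A,Bb=sorted(B,key=lambda q:q[0]); d=Bb-A; print(A.round(4),Bb.round(4),np.linalg.norm(d),np.degrees(np.arctan2(d[1],d[0])))
H=onz(w,283.4,205,.08); M=(A+Bb)/2; u=d/np.linalg.norm(d); n=np.array([-u[1],u[0],0]); print('hole',H.round(4),(H-M)@u,(H-M)@n)
zt=p2[2]+.0186
m=(abs(z-zt)<.006)&(hsv[...,1]>90); m[:,:230]=0; m[:,330:]=0; m[:235]=0
for ce,st,mm in blobs(w,m,300,3): q=onz(w,*ce,zt); print('held top',ce,st,W[mm].mean(0), 'rel tool',r.inv().apply(q-p2))
print('tilt axes',r.as_matrix().round(4).tolist())
E
```

```text
[ 0.53280359 -0.00566463  0.17999694] [ 0.53285044 -0.00594741  0.17991288]
((229.55943298339844, 117.9133529663086), (45.849002838134766, 48.76577377319336), 162.27049255371094)
((335.0203552246094, 118.0614242553711), (45.59337615966797, 48.884212493896484), 18.32261085510254)
[0.4842 0.0581 0.052 ] [0.5662 0.0702 0.052 ] 0.08292332230332647 8.35583390045876
hole [0.5353 0.0014 0.08  ] 0.0008594218680538678 -0.06355172110730824
held top [279.47664965 286.11590093] [ 238  246   85   81 5289] [ 0.53326733 -0.00473767  0.19811897] rel tool [ 0.00150728  0.00057367 -0.01859831]
tilt axes [[-0.1481, 0.989, -0.0011], [0.989, 0.1481, 0.0013], [0.0015, -0.0009, -1.0]]
```

```bash
python3 - <<'E'
from h import *
go(.5675,.0692,.09,8.25)
E
```

```text
t 3.85 pos [ 0.5329 -0.0059  0.1799] F [ 0.1 -0.2 -0.2] w 0.4 -> shift [0.1726, 0.1137, 0.2249] turn [-0.0001, -0.0002, 0.0007]
```

>>> {"api": "play_rows", "payload": {"motion": [[[0.09,0.06,0],[0,0,0.0007]],[[0.1726,0.1137,0.03],[0,0,0.0007]],[[0.1726,0.1137,0.13],[0,0,0.0007]],[[0.1726,0.1137,0.2],[0,0,0.0007]],[[0.1726,0.1137,0.225],[0,0,0.0007]],[[0.1726,0.1137,0.225],[0,0,0.0007]],[[0.1726,0.1137,0.225],[0,0,0.0007]]]}}

```text
t: 4.55
eef_pos: [0.5686, 0.0686, 0.091]
tool_rot: [-0.0, 0.655, 0.756, 0.001]
contact_force: [-0.7, -0.7, 0.9]
gripper_width: 0.397
```

```bash
python3 - <<'E'
from h import *
go(.5675,.0692,.055,8.25)
w=cam('wrist'); save(w,'wr5',s=1.4)
s=cam('side'); save(s,'sd5',(210,170,310,260),6)
go(.5675,.0692,.055,8.25)
E
```

```text
t 4.55 pos [0.5686 0.0686 0.091 ] F [-0.7 -0.7  0.9] w 0.397 -> shift [0.0018, -0.0025, 0.0899] turn [0.0001, -0.0002, -0.0002]
t 4.65 pos [0.5689 0.0689 0.0916] F [ 0.2  0.1 -0.1] w 0.397 -> shift [0.001, -0.0035, 0.0916] turn [0.0003, -0.0002, -0.0001]
```

View pics/wr5.png

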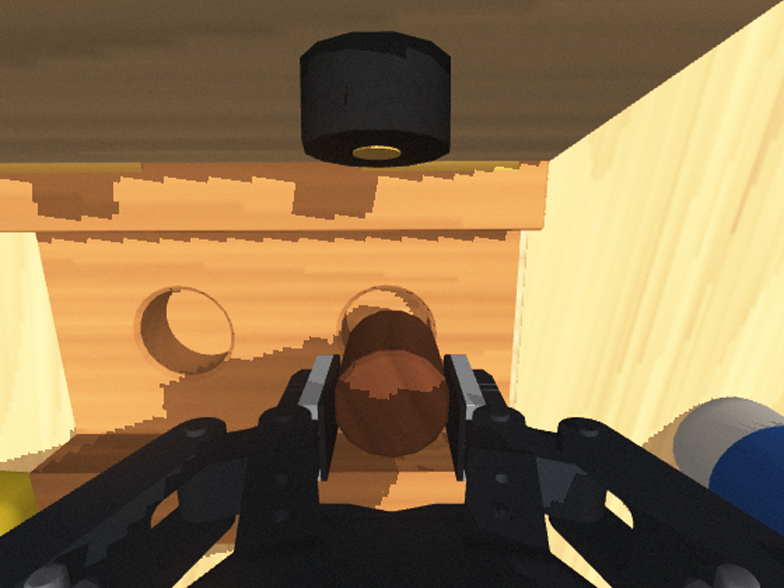

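View pics/sd5.png

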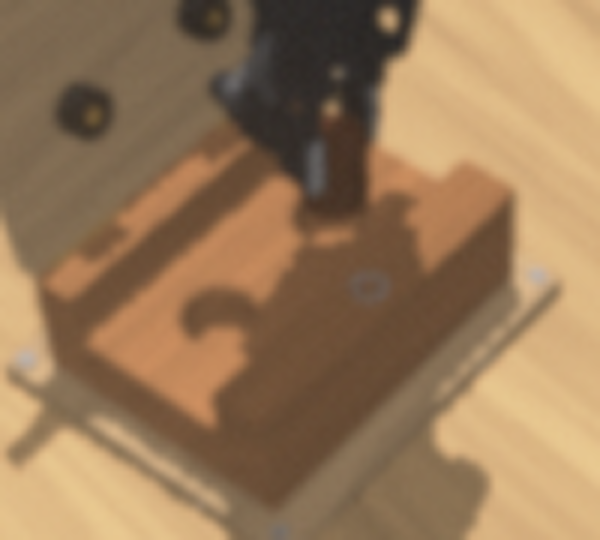

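>>> {"api": "play_rows", "payload": {"motion": [[[0.001,-0.0035,0.02],[0,0,0]],[[0.001,-0.0035,0.035],[0,0,0]],[[0.001,-0.0035,0.035],[0,0,0]]]}}

```text
t: 4.95
eef_pos: [0.5668, 0.069, 0.0769]
tool_rot: [-0.0, 0.655, 0.756, 0.001]
contact_force: [0.6, -1.4, -1.2]
gripper_width: 0.397
```

```bash
python3 - <<'E'
from h import *
go(.5675,.0692,.055,8.25)
E
```

```text
t 4.95 pos [0.5668 0.069  0.0769] F [ 0.6 -1.4 -1.2] w 0.397 -> shift [0.0001, 0.0018, 0.0548] turn [0.0001, -0.0002, -0.0001]
```

>>> {"api": "play_rows", "payload": {"motion": [[[0.0001,0.0015,0.02],[0,0,0]],[[0.0001,0.0015,0.04],[0,0,0]],[[0.0001,0.0015,0.04],[0,0,0]]]}}

```text
t: 5.25
eef_pos: [0.5665, 0.0696, 0.0598]
tool_rot: [-0.001, 0.654, 0.756, 0.0]
contact_force: [-1.7, 1.5, -2.8]
gripper_width: 0.395
```

```bash
python3 - <<'E'
from h import *
go(.5675,.0692,.055,8.25)
s=cam('side'); save(s,'sd6',(210,170,310,260),6)
go(.5675,.0692,.055,8.25)
E
```

```text
t 5.25 pos [0.5665 0.0696 0.0598] F [-1.7  1.5 -2.8] w 0.395 -> shift [-0.0014, 0.0023, 0.0119] turn [-0.0002, -0.0003, -0.0]
t 5.3 pos [0.5667 0.0697 0.0601] F [-1.6  3.1 -1.4] w 0.399 -> shift [-0.0014, 0.0019, 0.0129] turn [-0.0001, -0.0003, -0.0]
```

View pics/sd6.png

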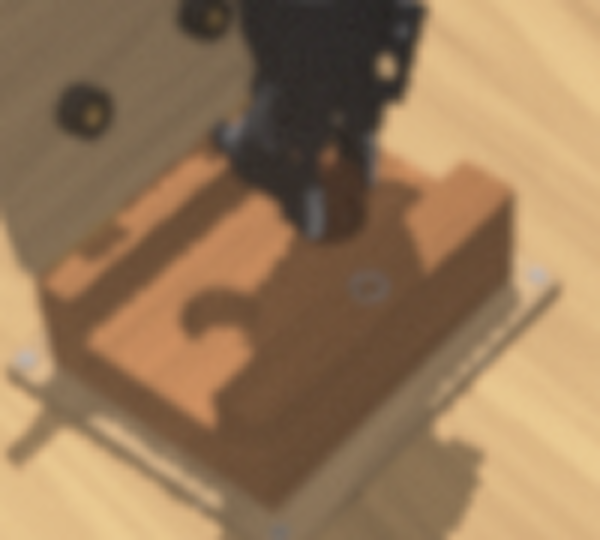

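>>> {"api": "play_rows", "payload": {"motion": [[[0,0,0.011],[0,0,0]],[[0,0,0.014],[0,0,0]],[[0,0,0.014],[0,0,0]]]}}

```text
t: 5.6
eef_pos: [0.5666, 0.0698, 0.0543]
tool_rot: [-0.001, 0.654, 0.756, 0.0]
contact_force: [-1.1, 2.6, -1.0]
gripper_width: 0.397
```

>>> {"api": "play_rows", "payload": {"motion": [[[0,0,0],[0,0,0]],[[0,0,0],[0,0,0]],[[0,0,0],[0,0,0]],[[0,0,0],[0,0,0]],[[0,0,0],[0,0,0]]], "fingers": 70}}

```text
t: 6.1
eef_pos: [0.5668, 0.0696, 0.0544]
tool_rot: [-0.001, 0.655, 0.756, 0.0]
contact_force: [0.3, 0.2, 0.3]
gripper_width: 0.818
```

```bash
python3 - <<'E'
from h import *
go(.5675,.0692,.12,8.25)
w=cam('wrist'); save(w,'wr7',s=1.4)
W=pts(w); z=W[...,2]; m=(z>.06)&(z<.079); m[:,:230]=0; m[:,330:]=0; m[200:][:,:]&=True
for ce,st,mm in blobs(w,m,200,3): print(ce,st,W[mm].mean(0),np.percentile(W[mm][:,2],[10,50,90]))
E
```

```text
t 6.1 pos [0.5668 0.0696 0.0544] F [0.3 0.2 0.3] w 0.818 -> shift [-0.0009, 0.0016, -0.1639] turn [-0.0001, -0.0003, -0.0]
[278.47425813 280.9903468 ] [ 237  239   84   85 5594] [0.56660882 0.07208977 0.07109675] [0.06969607 0.07170456 0.072489  ]
```

View pics/wr7.png

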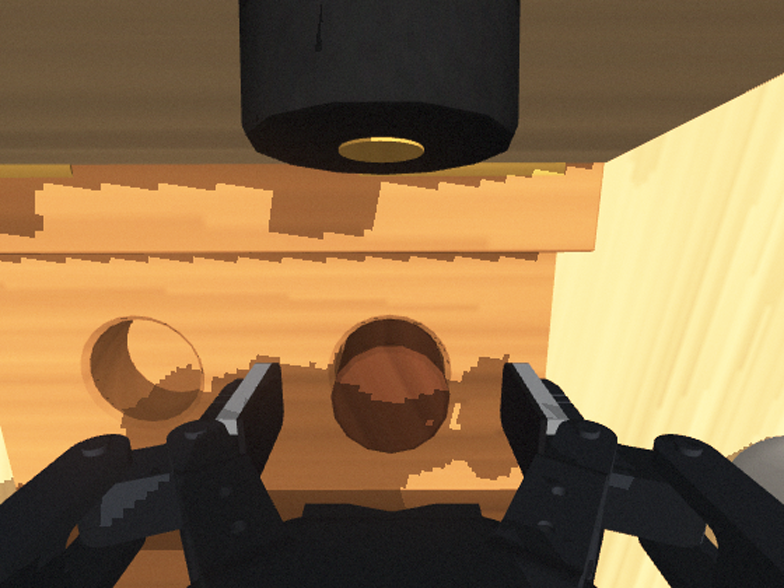

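```bash
python3 - <<'E'
from h import *
go(.636,-.264,.13,8.25)
E
```

```text
t 6.15 pos [0.5667 0.0696 0.0544] F [-0.3 -0.  -0.6] w 0.817 -> shift [-0.8499, 0.0517, -0.1907] turn [-0.0001, -0.0003, -0.0]
```

>>> {"api": "play_rows", "payload": {"motion": [[[0,0,-0.08],[0,0,0]],[[0,0,-0.18],[0,0,0]],[[-0.09,0.005,-0.24],[0,0,0]],[[-0.21,0.015,-0.26],[0,0,0]],[[-0.33,0.02,-0.26],[0,0,0]],[[-0.45,0.03,-0.26],[0,0,0]],[[-0.57,0.035,-0.25],[0,0,0]],[[-0.69,0.042,-0.23],[0,0,0]]], "fingers": 85}}

```text
t: 6.95
eef_pos: [0.6236, -0.2033, 0.1465]
tool_rot: [-0.0, 0.654, 0.756, 0.001]
contact_force: [1.1, 0.5, 0.0]
gripper_width: 0.993
```

```bash
python3 - <<'E'
from h import *
go(.636,-.264,.13,8.25)
E
```

```text
t 6.95 pos [ 0.6236 -0.2033  0.1465] F [1.1 0.5 0. ] w 0.993 -> shift [-0.1546, 0.0089, 0.0411] turn [0.0001, -0.0002, -0.0]
```

>>> {"api": "play_rows", "payload": {"motion": [[[-0.1,0.006,0.03],[0,0,0]],[[-0.15,0.009,0.041],[0,0,0]],[[-0.1546,0.009,0.041],[0,0,0]],[[-0.1546,0.009,0.041],[0,0,0]],[[-0.1546,0.009,0.041],[0,0,0]]]}}

```text
t: 7.45
eef_pos: [0.6366, -0.2613, 0.1304]
tool_rot: [-0.001, 0.653, 0.757, 0.001]
contact_force: [0.3, 0.8, -0.2]
gripper_width: 0.992
```

```bash
python3 - <<'E'
from h import *
w=cam('wrist'); save(w,'wr8',s=1.4)
W=pts(w); z=W[...,2]; hsv=cv2.cvtColor(w['pixels'],cv2.COLOR_RGB2HSV)
m=(z>.045)&(z<.057)&(hsv[...,1]>80); m[:, :180]=0; m[:,380:]=0
for ce,st,mm in blobs(w,m,40,3): print('top',ce.round(1),st,W[mm].mean(0).round(4), onz(w,*ce,.051).round(4))
go(.636,-.264,.031,8.25)
E
```

```text
top [276.2 225.3] [ 252  201   50   49 1921] [ 0.6355 -0.2646  0.0506] [ 0.6355 -0.2644  0.051 ]
t 7.5 pos [ 0.6367 -0.2613  0.1305] F [0.6 0.2 0.7] w 0.994 -> shift [-0.0071, -0.0032, 0.2488] turn [0.0003, -0.0004, 0.0005]
```

View pics/wr8.png

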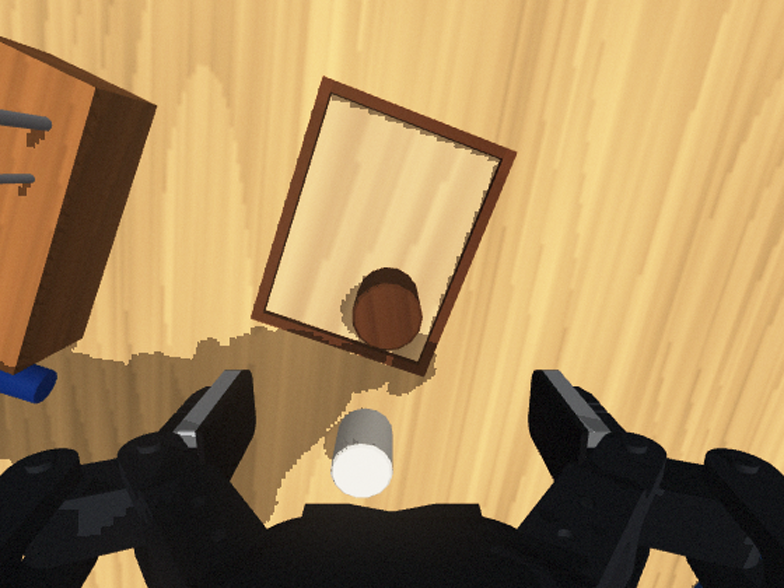

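>>> {"api": "play_rows", "payload": {"motion": [[[-0.0116,-0.005,0.1],[0,0,0.0004]],[[-0.0116,-0.005,0.19],[0,0,0.0004]],[[-0.0116,-0.005,0.235],[0,0,0.0004]],[[-0.0116,-0.005,0.249],[0,0,0.0004]],[[-0.0116,-0.005,0.249],[0,0,0.0004]],[[-0.0116,-0.005,0.249],[0,0,0.0004]]]}}

```text
t: 8.1
eef_pos: [0.6369, -0.266, 0.0327]
tool_rot: [0.001, 0.654, 0.756, 0.002]
contact_force: [1.0, -0.3, 0.3]
gripper_width: 0.993
```

>>> {"api": "play_rows", "payload": {"motion": [[[0,0,0],[0,0,0]],[[0,0,0],[0,0,0]],[[0,0,0],[0,0,0]],[[0,0,0],[0,0,0]],[[0,0,0],[0,0,0]],[[0,0,0],[0,0,0]],[[0,0,0],[0,0,0]],[[0,0,0],[0,0,0]]], "fingers": 0}}

```text
t: 8.9
eef_pos: [0.6375, -0.2664, 0.0337]
tool_rot: [0.002, 0.654, 0.756, 0.002]
contact_force: [-0.5, -0.3, 6.1]
gripper_width: 0.396
```

```bash
python3 - <<'E'
from h import *
go(.4836,.0576,.17,8.25)
o,p2,r=cur()
w=cam('wrist'); save(w,'wr9',s=1.4)
W=pts(w); z=W[...,2]; hsv=cv2.cvtColor(w['pixels'],cv2.COLOR_RGB2HSV)
m=(z>.045)&(z<.057)&(hsv[...,1]>80); m[:, :180]=0; m[:,380:]=0
for ce,st,mm in blobs(w,m,40,3): print('top',ce.round(1),st,np.percentile(W[mm][:,2],[10,50,90]), r.inv().apply(onz(w,*ce,.051)-p2))
go(.4836,.0576,.17,8.25)
E
```

```text
t 8.9 pos [ 0.6375 -0.2664  0.0337] F [-0.5 -0.3  6.1] w 0.396 -> shift [0.8572, -0.2622, -0.3415] turn [0.0009, -0.0001, 0.0001]
top [279.2 280.9] [ 237  241   84   80 5246] [0.04971438 0.05075036 0.05154142] [ 0.00296459  0.000486   -0.01724787]
t 8.95 pos [ 0.6375 -0.2663  0.0337] F [-0.7 -0.   5.3] w 0.396 -> shift [0.8571, -0.2621, -0.3415] turn [0.0009, -0.0001, 0.0001]
```

View pics/wr9.png

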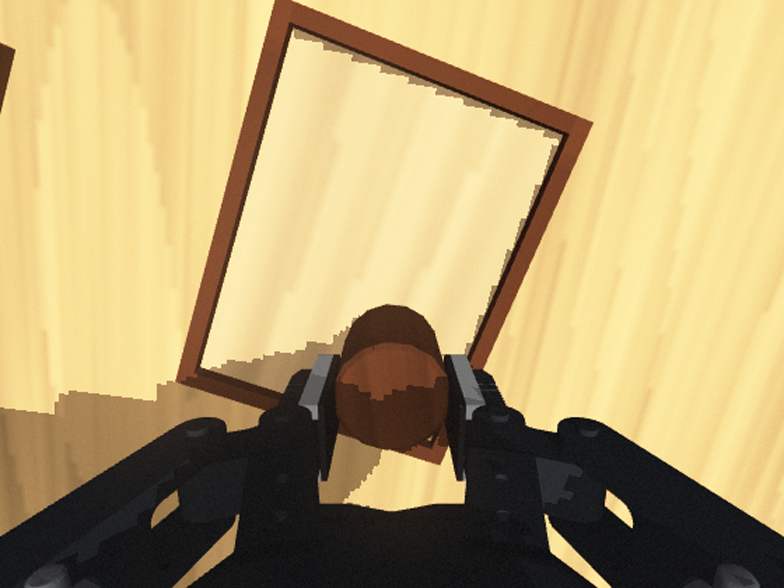

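>>> {"api": "play_rows", "payload": {"motion": [[[0,0,-0.08],[0.0009,0,0]],[[0,0,-0.19],[0.0009,0,0]],[[0.07,-0.02,-0.29],[0.0009,0,0]],[[0.18,-0.05,-0.34],[0.0009,0,0]],[[0.3,-0.09,-0.35],[0.0009,0,0]],[[0.42,-0.13,-0.35],[0.0009,0,0]],[[0.54,-0.165,-0.35],[0.0009,0,0]],[[0.65,-0.2,-0.35],[0.0009,0,0]]]}}

```text
t: 9.75
eef_pos: [0.5189, -0.0189, 0.1736]
tool_rot: [-0.0, 0.654, 0.757, 0.0]
contact_force: [1.6, 0.5, -0.0]
gripper_width: 0.394
```

```bash
python3 - <<'E'
from h import *
go(.4838,.0561,.1,8.25)
E
```

```text
t 9.75 pos [ 0.5189 -0.0189  0.1736] F [ 1.6  0.5 -0. ] w 0.394 -> shift [0.1981, -0.0596, 0.1842] turn [0.0, -0.0001, 0.0002]
```

>>> {"api": "play_rows", "payload": {"motion": [[[0.1,-0.03,0],[0,0,0]],[[0.18,-0.055,0.02],[0,0,0]],[[0.1981,-0.0596,0.1],[0,0,0]],[[0.1981,-0.0596,0.16],[0,0,0]],[[0.1981,-0.0596,0.184],[0,0,0]],[[0.1981,-0.0596,0.184],[0,0,0]],[[0.1981,-0.0596,0.184],[0,0,0]]]}}

```text
t: 10.45
eef_pos: [0.4844, 0.0558, 0.1007]
tool_rot: [0.0, 0.654, 0.756, 0.001]
contact_force: [0.1, 0.4, -0.4]
gripper_width: 0.397
```

```bash
python3 - <<'E'
from h import *
w=cam('wrist'); save(w,'wr10',s=1.4)
go(.4838,.0561,.075,8.25)
E
```

```text
t 10.5 pos [0.4847 0.0559 0.101 ] F [-0.5 -0.3 -1. ] w 0.396 -> shift [0.0009, -0.0023, 0.0651] turn [0.0003, -0.0001, 0.0]
```

View pics/wr10.png

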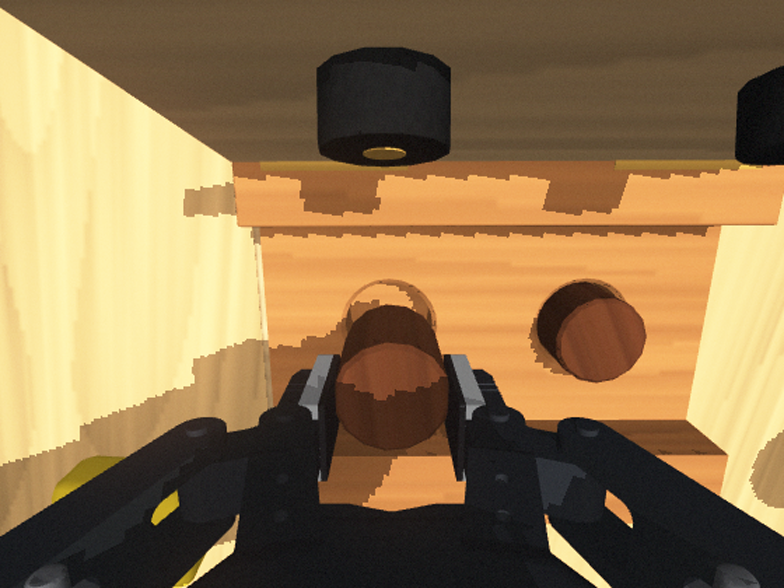

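>>> {"api": "play_rows", "payload": {"motion": [[[0.0009,-0.0012,0.03],[0,0,0]],[[0.0009,-0.0012,0.055],[0,0,0]],[[0.0009,-0.0012,0.06],[0,0,0]],[[0.0009,-0.0012,0.06],[0,0,0]]]}}

```text
t: 10.9
eef_pos: [0.4837, 0.0561, 0.0764]
tool_rot: [-0.0, 0.654, 0.756, 0.0]
contact_force: [-0.3, 0.2, -1.3]
gripper_width: 0.396
```

```bash
python3 - <<'E'
from h import *
go(.484,.0561,.06,8.25)
E
```

```text
t 10.9 pos [0.4837 0.0561 0.0764] F [-0.3  0.2 -1.3] w 0.396 -> shift [-0.0, 0.0007, 0.041] turn [0.0001, -0.0001, 0.0]
```

>>> {"api": "play_rows", "payload": {"motion": [[[0,0.0005,0.02],[0,0,0]],[[0,0.0005,0.035],[0,0,0]],[[0,0.0005,0.042],[0,0,0]],[[0,0.0005,0.042],[0,0,0]]]}}

```text
t: 11.3
eef_pos: [0.4838, 0.056, 0.0591]
tool_rot: [-0.0, 0.654, 0.756, 0.0]
contact_force: [-0.3, -0.0, -1.8]
gripper_width: 0.397
```

```bash
python3 - <<'E'
from h import *
go(.484,.0561,.0555,8.25)
E
```

```text
t 11.3 pos [0.4838 0.056  0.0591] F [-0.3 -0.  -1.8] w 0.397 -> shift [0.0, 0.0005, 0.009] turn [-0.0, -0.0001, 0.0]
```

Slides in freely. Lower the rest and release.

>>> {"api": "play_rows", "payload": {"motion": [[[0,0,0.006],[0,0,0]],[[0,0,0.009],[0,0,0]],[[0,0,0.009],[0,0,0]]]}}

```text
t: 11.6
eef_pos: [0.4838, 0.0561, 0.0554]
tool_rot: [-0.0, 0.654, 0.756, 0.0]
contact_force: [-0.2, 1.1, -1.2]
gripper_width: 0.399
```

>>> {"api": "play_rows", "payload": {"motion": [[[0,0,0],[0,0,0]],[[0,0,0],[0,0,0]],[[0,0,0],[0,0,0]],[[0,0,0],[0,0,0]],[[0,0,0],[0,0,0]]], "fingers": 70}}

```text
t: 12.1
eef_pos: [0.4839, 0.056, 0.0555]
tool_rot: [-0.0, 0.654, 0.756, 0.0]
contact_force: [-0.2, -0.5, 0.2]
gripper_width: 0.822
```

>>> {"api": "play_rows", "payload": {"motion": [[[0,0,-0.08],[0,0,0]],[[0,0,-0.2],[0,0,0]],[[-0.1,0.1,-0.25],[0,0,0]],[[-0.12,0.1,-0.25],[0,0,0]],[[-0.12,0.1,-0.25],[0,0,0]],[[-0.12,0.1,-0.25],[0,0,0]]]}}

```text
t: 12.7
eef_pos: [0.5297, 0.0144, 0.155]
tool_rot: [-0.001, 0.655, 0.756, -0.0]
contact_force: [-0.4, 0.7, -0.8]
gripper_width: 0.817
```

```bash
python3 - <<'E'
from h import *
go(.484,.0561,.0555,8.25)
w=cam('wrist'); save(w,'wr11',s=1.4)
W=pts(w); z=W[...,2]; hsv=cv2.cvtColor(w['pixels'],cv2.COLOR_RGB2HSV)
m=(z>.065)&(z<.078); m[:,:150]=0; m[:,420:]=0; m[200:]=0;m[:80]=0
q=[]
for ce,st,mm in blobs(w,m,200,3): x=onz(w,*ce,.072); q.append(x); print(ce.round(1),st,np.percentile(W[mm][:,2],[10,50,90]).round(4),x.round(4))
m=(z>.2)
E
```

```text
t 12.7 pos [0.5297 0.0144 0.155 ] F [-0.4  0.7 -0.8] w 0.817 -> shift [0.1194, -0.0979, 0.2491] turn [-0.0002, -0.0002, -0.0001]
[221.  149.2] [ 195  123   53   54 2216] [0.0707 0.0718 0.0727] [0.4844 0.0577 0.072 ]
[344.5 148.6] [ 318  123   54   53 2223] [0.0708 0.0718 0.0727] [0.5664 0.0699 0.072 ]
```

View pics/wr11.png

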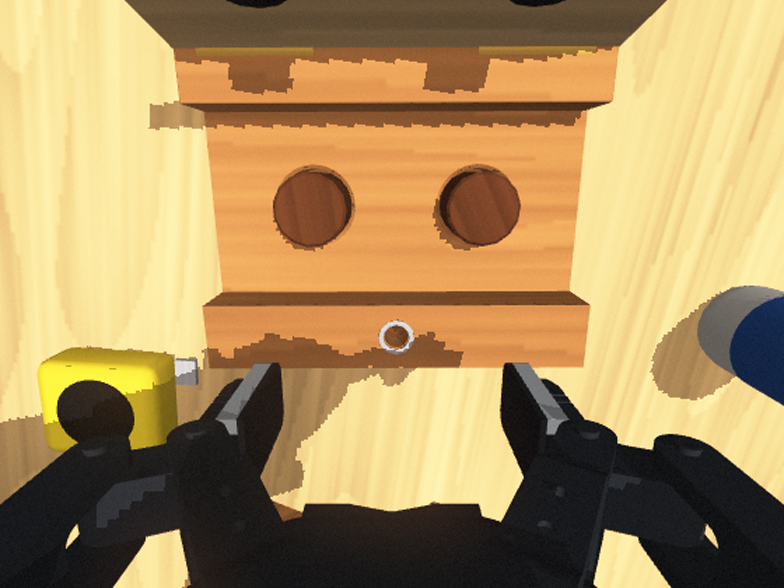

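```bash
python3 - <<'E'
from h import *
w=cam('wrist'); print('hole',onz(w,283.6,240.7,.08))
go(.5297,.0144,.31,8.25); go(.499,.245,.31,8.25)
s=cam('side'); save(s,'sd12',(180,120,330,270),4)
S=pts(s)
# leaf inner face points
m=np.zeros(S.shape[:2],bool); m[130:230,195:260]=1; p=S[m]; p=p[(p[:,2]>.1)&(p[:,2]<.25)]
h=np.array([.5157,.1313,.08]); n=np.array([-.1435,.9897,0]); a=(p-h)@n; hh=p[:,2]-.08
print(len(p), np.percentile(p[:,2],[50,95,99.5])); 
for lo in (.03,.06,.09,.12): k=(hh>lo)&(hh<lo+.03); print(lo,np.median(a[k]).round(4))
E
```

```text
hole [0.53437184 0.00277755 0.08      ]
t 12.8 pos [0.5291 0.0152 0.1547] F [-0.7  0.8  0.1] w 0.822 -> shift [-0.0017, 0.0003, -0.3883] turn [-0.0003, -0.0002, 0.0002]
t 12.8 pos [0.5291 0.0152 0.1547] F [-0.7  0.8  0.1] w 0.822 -> shift [0.5798, 0.0079, -0.3876] turn [-0.0003, -0.0002, 0.0002]
2254 [0.17779456 0.22377308 0.24638047]
0.03 0.0093
0.06 0.0152
0.09 0.0217
0.12 0.0276
```

>>> {"api": "play_rows", "payload": {"motion": [[[0,0,-0.11],[0,0,0]],[[0,0,-0.23],[0,0,0]],[[0,0,-0.34],[0,0,0]],[[0.05,0,-0.39],[0,0,0]],[[0.16,0.002,-0.39],[0,0,0]],[[0.28,0.004,-0.39],[0,0,0]],[[0.4,0.006,-0.39],[0,0,0]],[[0.52,0.008,-0.39],[0,0,0]]], "fingers": 0}}

```text
t: 13.65
eef_pos: [0.501, 0.2237, 0.3106]
tool_rot: [-0.001, 0.653, 0.757, -0.001]
contact_force: [1.6, -0.4, -0.4]
gripper_width: 0.003
```

```bash
python3 - <<'E'
from h import *
go(.499,.245,.172,8.25)
E
```

```text
t 13.65 pos [0.501  0.2237 0.3106] F [ 1.6 -0.4 -0.4] w 0.003 -> shift [0.0531, 0.0038, 0.3464] turn [-0.0004, -0.0001, 0.0005]
```

>>> {"api": "play_rows", "payload": {"motion": [[[0.053,0.004,0],[0,0,0]],[[0.053,0.004,0.08],[0,0,0]],[[0.053,0.004,0.19],[0,0,0]],[[0.053,0.004,0.29],[0,0,0]],[[0.053,0.004,0.346],[0,0,0]],[[0.053,0.004,0.346],[0,0,0]]]}}

```text
t: 14.25
eef_pos: [0.4958, 0.2442, 0.1683]
tool_rot: [-0.003, 0.653, 0.758, -0.004]
contact_force: [-0.5, 0.5, -0.1]
gripper_width: 0.0
```

```bash
python3 - <<'E'
from h import *
go(.525,.08,.172,8.25)
s=cam('side'); save(s,'sd13',(180,80,330,230),4)
s=cam('scene'); save(s,'sc13',(240,130,400,290),4)
E
```

```text
t 14.25 pos [0.4958 0.2442 0.1683] F [-0.5  0.5 -0.1] w 0.0 -> shift [-0.4167, 0.0113, -0.0086] turn [-0.0016, 0.0003, 0.0008]
```

View pics/sc13.png

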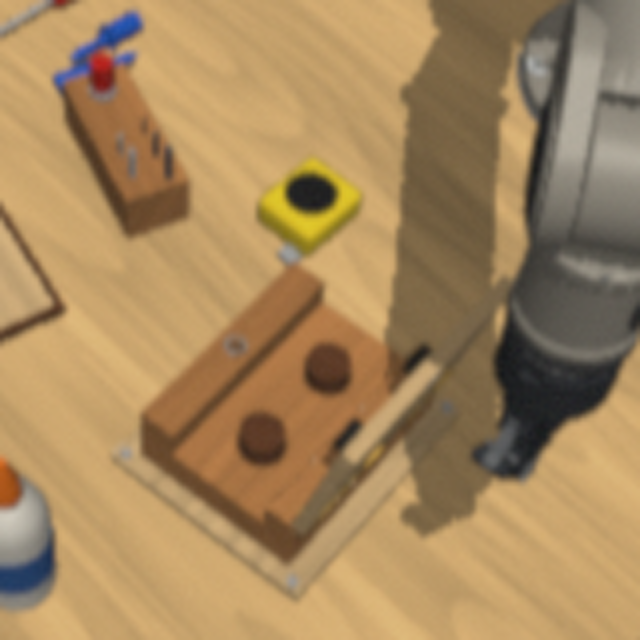

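>>> {"api": "play_rows", "payload": {"motion": [[[-0.05,0.001,-0.005],[-0.0016,0,0.0008]],[[-0.1,0.002,-0.008],[-0.0016,0,0.0008]],[[-0.14,0.003,-0.008],[-0.0016,0,0.0008]],[[-0.18,0.004,-0.008],[-0.0016,0,0.0008]],[[-0.22,0.005,-0.008],[-0.0016,0,0.0008]],[[-0.25,0.006,-0.008],[-0.0016,0,0.0008]],[[-0.28,0.007,-0.008],[-0.0016,0,0.0008]],[[-0.3,0.008,-0.008],[-0.0016,0,0.0008]]]}}

```text
t: 15.15
eef_pos: [0.52, 0.1261, 0.1762]
tool_rot: [0.002, 0.655, 0.756, 0.003]
contact_force: [-0.3, 1.2, 0.4]
gripper_width: -0.0
```

```bash
python3 - <<'E'
from h import *
go(.525,.08,.172,8.25)
s=cam('scene'); save(s,'sc14',(240,130,400,290),4)
E
```

```text
t 15.15 pos [0.52   0.1261 0.1762] F [-0.3  1.2  0.4] w -0.0 -> shift [-0.1159, -0.004, 0.0103] turn [0.0013, -0.0001, -0.0003]
```

View pics/sc14.png

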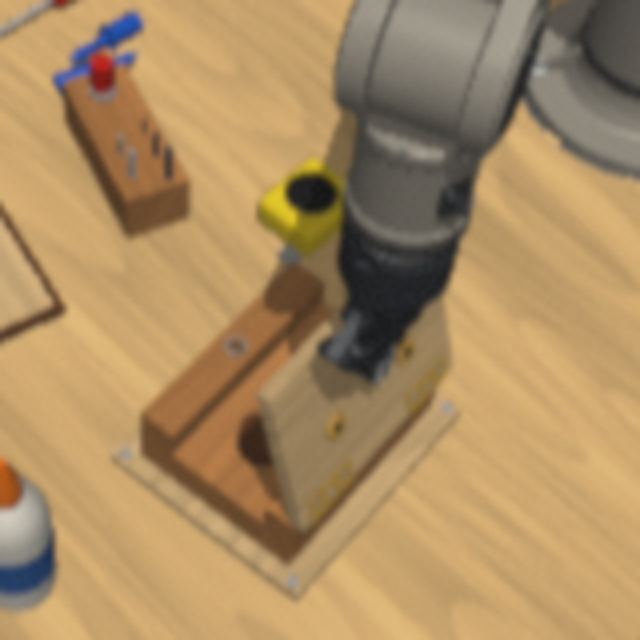

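>>> {"api": "play_rows", "payload": {"motion": [[[-0.03,-0.001,0.002],[0,0,0]],[[-0.06,-0.002,0.004],[0,0,0]],[[-0.09,-0.003,0.005],[0,0,0]],[[-0.115,-0.004,0.005],[0,0,0]],[[-0.115,-0.004,0],[0,0,0]],[[-0.115,-0.004,-0.02],[0,0,0]]]}}

```text
t: 15.8
eef_pos: [0.5244, 0.0786, 0.1835]
tool_rot: [0.002, 0.656, 0.755, 0.002]
contact_force: [-0.3, 0.6, 0.2]
gripper_width: 0.006
```

```bash
python3 - <<'E'
from h import *
go(.47,-0.19,.25,8.25)
s=cam('scene'); save(s,'sc15',(240,130,400,290),4)
E
```

```text
t 15.8 pos [0.5244 0.0786 0.1835] F [-0.3  0.6  0.2] w 0.006 -> shift [-0.6459, -0.2275, -0.1675] turn [0.0009, 0.0, -0.0006]
```

View pics/sc15.png

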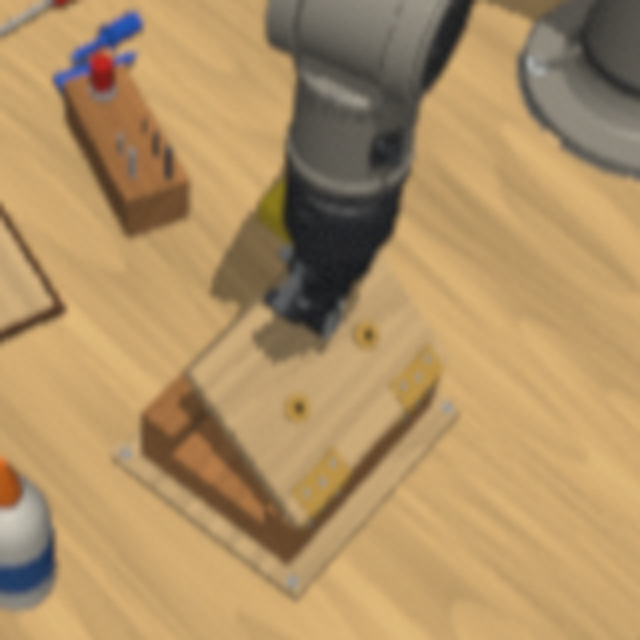

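>>> {"api": "play_rows", "payload": {"motion": [[[0,0,-0.08],[0.0009,0,-0.0006]],[[-0.04,0,-0.16],[0.0009,0,-0.0006]],[[-0.15,-0.03,-0.16],[0.0009,0,-0.0006]],[[-0.27,-0.07,-0.16],[0.0009,0,-0.0006]],[[-0.39,-0.11,-0.16],[0.0009,0,-0.0006]],[[-0.51,-0.15,-0.16],[0.0009,0,-0.0006]],[[-0.62,-0.19,-0.14],[0.0009,0,-0.0006]],[[-0.65,-0.22,-0.1],[0.0009,0,-0.0006]]], "fingers": 70}}

```text
t: 16.65
eef_pos: [0.4746, -0.1959, 0.2261]
tool_rot: [0.003, 0.656, 0.754, 0.001]
contact_force: [0.3, -0.1, 0.0]
gripper_width: 0.82
```

```bash
python3 - <<'E'
from h import *
go(.428,-0.29,.16,8.25)
s=cam('scene'); save(s,'sc16',(240,130,400,290),4)
E
```

```text
t 16.65 pos [ 0.4746 -0.1959  0.2261] F [ 0.3 -0.1  0. ] w 0.82 -> shift [-0.2163, -0.1489, 0.165] turn [0.001, 0.0005, -0.0008]
```

View pics/sc16.png

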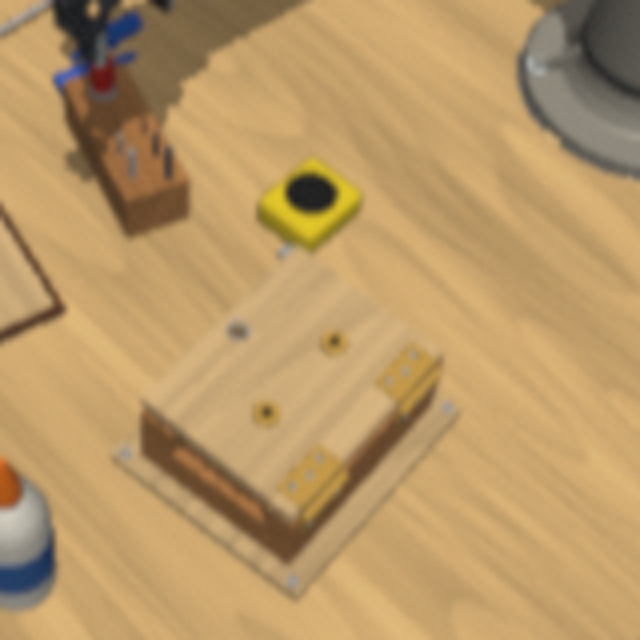

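>>> {"api": "play_rows", "payload": {"motion": [[[-0.1,-0.07,0.04],[0.001,0.0005,-0.0008]],[[-0.2,-0.14,0.1],[0.001,0.0005,-0.0008]],[[-0.2163,-0.149,0.15],[0.001,0.0005,-0.0008]],[[-0.2163,-0.149,0.165],[0.001,0.0005,-0.0008]],[[-0.2163,-0.149,0.165],[0.001,0.0005,-0.0008]],[[-0.2163,-0.149,0.165],[0.001,0.0005,-0.0008]],[[-0.2163,-0.149,0.165],[0.001,0.0005,-0.0008]]]}}

```text
t: 17.4
eef_pos: [0.4258, -0.2882, 0.1579]
tool_rot: [-0.002, 0.654, 0.757, -0.001]
contact_force: [-0.2, 0.2, -0.1]
gripper_width: 0.82
```

```bash
python3 - <<'E'
from h import *
w=cam('wrist'); save(w,'wr17',s=1.4)
W=pts(w); z=W[...,2]; hsv=cv2.cvtColor(w['pixels'],cv2.COLOR_RGB2HSV)
m=((hsv[...,0]<8)|(hsv[...,0]>172))&(hsv[...,1]>150)
for ce,st,mm in blobs(w,m,40,3):
    t=mm&(z>.088)&(z<.1); print('red',ce.round(1),st,t.sum()); 
    if t.sum()>30: v,u=np.where(t); print(u.mean(),v.mean(),W[t].mean(0).round(4),onz(w,u.mean(),v.mean(),.094).round(4))
go(.428,-0.29,.062,8.25)
E
```

```text
red [284.4 224.9] [ 269  204   32   42 1084] 827
284.46191051995163 228.88875453446192 [ 0.4294 -0.2884  0.0935] [ 0.4294 -0.2882  0.094 ]
red [194.8 338.9] [186 327  18  26 346] 0
t 17.45 pos [ 0.4255 -0.2884  0.1578] F [-0.1  0.3  0.7] w 0.819 -> shift [-0.0053, 0.0068, 0.2394] turn [-0.0007, -0.0003, 0.0002]
```

View pics/wr17.png

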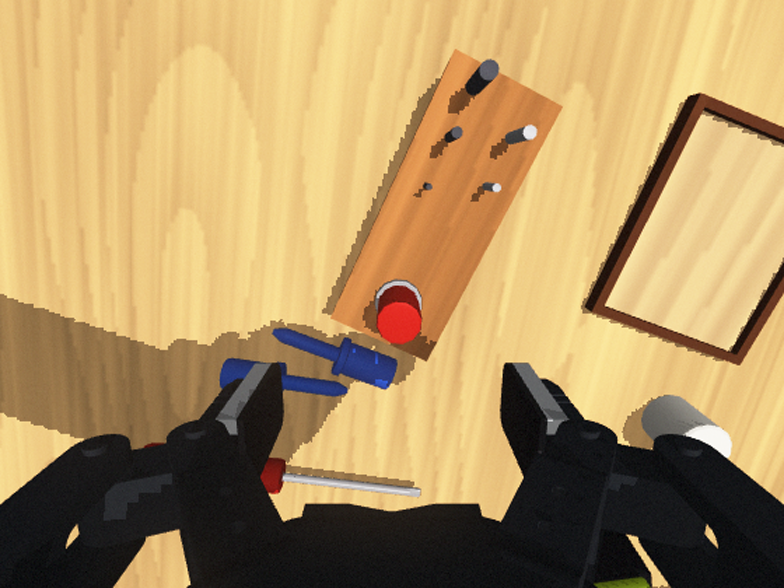

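>>> {"api": "play_rows", "payload": {"motion": [[[-0.001,0.0097,0.08],[-0.0007,0,0.0002]],[[-0.001,0.0097,0.16],[-0.0007,0,0.0002]],[[-0.001,0.0097,0.215],[-0.0007,0,0.0002]],[[-0.001,0.0097,0.235],[-0.0007,0,0.0002]],[[-0.001,0.0097,0.235],[-0.0007,0,0.0002]],[[-0.001,0.0097,0.235],[-0.0007,0,0.0002]]]}}

```text
t: 18.05
eef_pos: [0.43, -0.2884, 0.0649]
tool_rot: [0.0, 0.654, 0.756, 0.001]
contact_force: [0.9, 0.4, -0.1]
gripper_width: 0.819
```

```bash
python3 - <<'E'
from h import *
w=cam('wrist'); save(w,'wr18',s=1.4)
W=pts(w); z=W[...,2]; hsv=cv2.cvtColor(w['pixels'],cv2.COLOR_RGB2HSV)
m=((hsv[...,0]<8)|(hsv[...,0]>172))&(hsv[...,1]>150)
t=m&(z>.088)&(z<.1); v,u=np.where(t); print(t.sum(),u.mean(),v.mean(),W[t].mean(0).round(4),onz(w,u.mean(),v.mean(),.094).round(4))
go(.4294,-.2882,.063,8.25)
E
```

```text
2367 277.15124630333753 299.5906210392902 [ 0.4295 -0.2878  0.0933] [ 0.4294 -0.2874  0.094 ]
t 18.1 pos [ 0.43   -0.2886  0.0651] F [-0.1  0.2  0.4] w 0.822 -> shift [0.0011, -0.0015, 0.0053] turn [0.0003, -0.0001, 0.0001]
```

View pics/wr18.png

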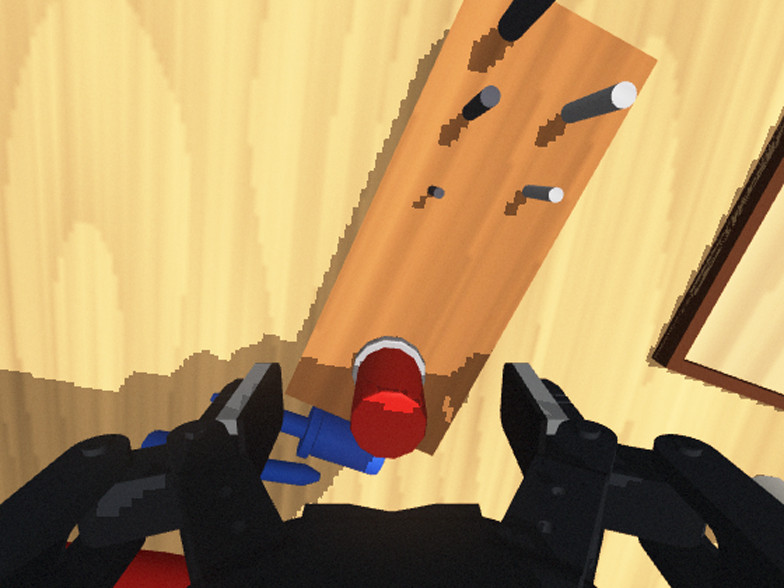

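>>> {"api": "play_rows", "payload": {"motion": [[[0.001,-0.0015,0.003],[0,0,0]],[[0.001,-0.0015,0.003],[0,0,0]],[[0.001,-0.0015,0.003],[0,0,0]],[[0.001,-0.0015,0.003],[0,0,0]],[[0.001,-0.0015,0.003],[0,0,0]],[[0.001,-0.0015,0.003],[0,0,0]],[[0.001,-0.0015,0.003],[0,0,0]],[[0.001,-0.0015,0.003],[0,0,0]]], "fingers": 0, "grip_force": 80}}

```text
t: 18.9
eef_pos: [0.4296, -0.2885, 0.0646]
tool_rot: [0.001, 0.654, 0.756, 0.001]
contact_force: [-0.9, 1.1, 6.5]
gripper_width: 0.23
```

```bash
cat >> h.py <<'E'
def knob(w,p,r):
    W=pts(w); z=W[...,2]; hsv=cv2.cvtColor(w['pixels'],cv2.COLOR_RGB2HSV)
    m=((hsv[...,0]<8)|(hsv[...,0]>172))&(hsv[...,1]>150); m[:,:220]=0; m[:,340:]=0
    L=(W-p)@r.as_matrix()  # tool coords
    zz=L[...,2][m]; top=np.percentile(zz,3)
    t=m&(abs(L[...,2]-top)<.003); v,u=np.where(t); print('knob top n',t.sum(),'px',u.mean().round(1),v.mean().round(1),'tool coords mean',L[t].mean(0).round(4))
    k,rr=cv2.minEnclosingCircle(np.stack([u,v],1).astype(np.float32)); print('circle',k,rr)
E
python3 - <<'E'
from h import *
go(.4294,-.2882,.2,8.25)
o,p,r=cur(); w=cam('wrist'); save(w,'wr19',s=1.4); knob(w,p,r)
E
```

```text
t 18.9 pos [ 0.4296 -0.2885  0.0646] F [-0.9  1.1  6.5] w 0.23 -> shift [0.0007, 0.0004, -0.3386] turn [0.0004, -0.0, 0.0]
knob top n 2126 px 279.5 302.2 tool coords mean [-0.0001  0.0006 -0.0291]
circle (279.5, 302.5) 27.57726287841797
```

View pics/wr19.png

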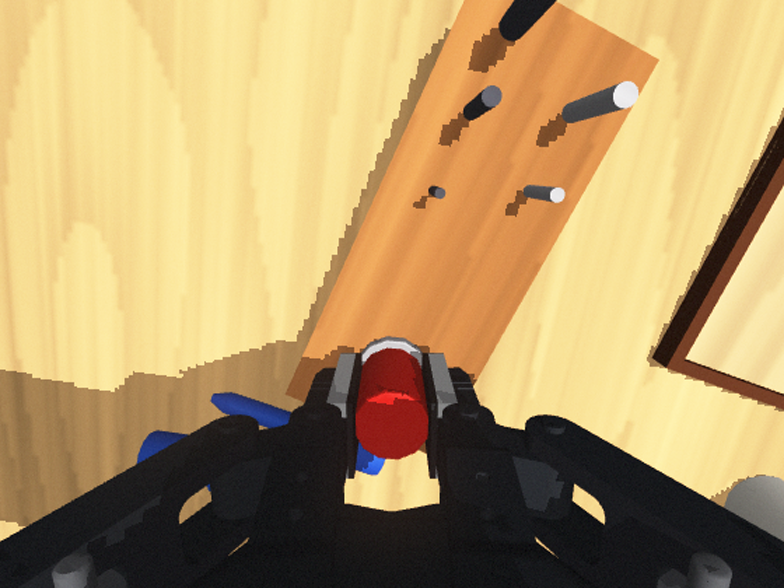

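```bash
python3 - <<'E'
from h import *
go(.541,-.045,.2,8.25)
E
```

```text
t 18.95 pos [ 0.4296 -0.2884  0.0646] F [-2.1  1.   5.1] w 0.237 -> shift [0.5622, 0.3639, -0.3376] turn [0.0004, -0.0, 0.0]
```

>>> {"api": "play_rows", "payload": {"motion": [[[0,0,-0.05],[0.0004,0,0]],[[0,0,-0.13],[0.0004,0,0]],[[0,0,-0.23],[0.0004,0,0]],[[0.03,0.02,-0.33],[0.0004,0,0]],[[0.1,0.07,-0.35],[0.0004,0,0]],[[0.2,0.14,-0.35],[0.0004,0,0]],[[0.3,0.21,-0.35],[0.0004,0,0]],[[0.4,0.28,-0.345],[0.0004,0,0]]]}}

```text
t: 19.75
eef_pos: [0.5177, -0.1125, 0.2034]
tool_rot: [0.0, 0.655, 0.756, 0.0]
contact_force: [0.8, -0.9, -1.7]
gripper_width: 0.232
```

```bash
python3 - <<'E'
from h import *
go(.541,-.045,.2,8.25)
E
```

```text
t 19.75 pos [ 0.5177 -0.1125  0.2034] F [ 0.8 -0.9 -1.7] w 0.232 -> shift [0.1588, 0.0818, 0.0086] turn [0.0002, 0.0, -0.0001]
```

>>> {"api": "play_rows", "payload": {"motion": [[[0.1,0.05,0.005],[0,0,0]],[[0.15,0.078,0.009],[0,0,0]],[[0.159,0.082,0.009],[0,0,0]],[[0.159,0.082,0.009],[0,0,0]],[[0.159,0.082,0.009],[0,0,0]],[[0.159,0.082,0.009],[0,0,0]]]}}

```text
t: 20.35
eef_pos: [0.5406, -0.0468, 0.1999]
tool_rot: [0.001, 0.656, 0.755, -0.0]
contact_force: [-0.1, -1.1, -1.1]
gripper_width: 0.234
```

```bash
python3 - <<'E'
from h import *
o,p,r=cur(); w=cam('wrist'); save(w,'wr20',s=1.4); save(w,'wr20c',(220,100,350,230),5); knob(w,p,r)
go(.535,.002,.2,8.25)
s=cam('side'); save(s,'sd20',(200,140,320,260),5)
E
```

```text
knob top n 2122 px 279.5 302.4 tool coords mean [-0.0002  0.0006 -0.0291]
circle (279.5, 302.5) 27.212228775024414
t 20.4 pos [ 0.5407 -0.0466  0.1999] F [ 0.4 -0.1 -0.7] w 0.233 -> shift [0.1223, 0.003, -0.0004] turn [0.0001, 0.0001, -0.0005]
```

View pics/wr20.png

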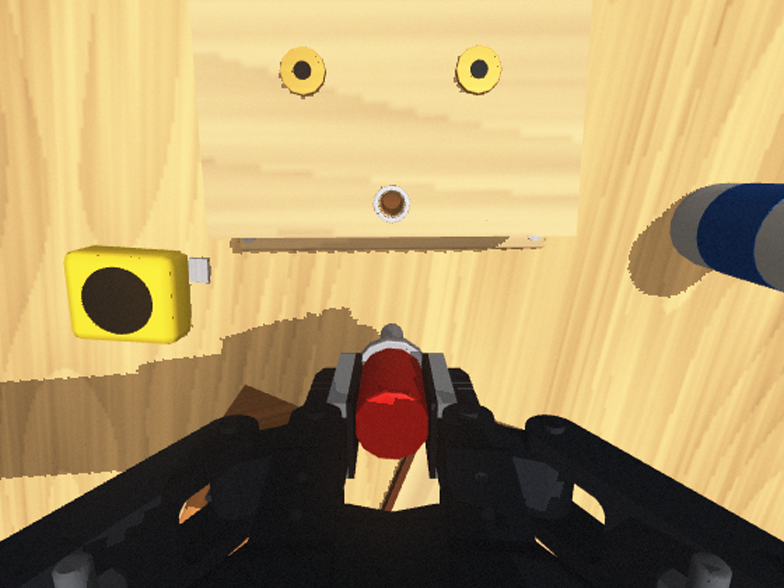

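View pics/wr20c.png

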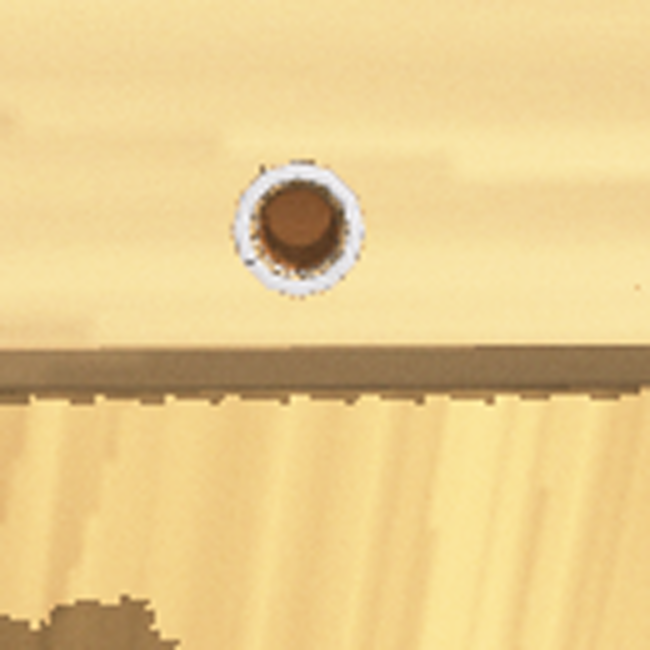

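View pics/sd20.png

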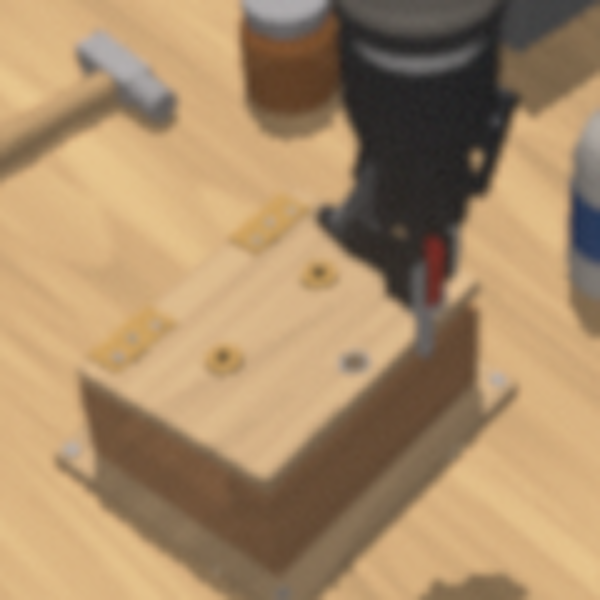

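```bash
python3 - <<'E'
from h import *
o,p,r=cur(); w=cam('wrist'); W=pts(w); L=(W-p)@r.as_matrix()
save(w,'wr21c',(240,215,320,275),9)
# hole ring: white-ish
for v in (130,138,153,160): print(v,W[v,280].round(4))
hsv=cv2.cvtColor(w['pixels'],cv2.COLOR_RGB2HSV)
m=(hsv[...,1]<45)&(hsv[...,2]>150); m[:125]=0;m[165:]=0;m[:,:260]=0;m[:,300:]=0
v,u=np.where(m); e=cv2.fitEllipse(cv2.convexHull(np.stack([u,v],1).astype(np.float32))); print('ring',e)
for zh in (.1,.1025):
    H=onz(w,e[0][0],e[0][1],zh); print(zh,H.round(4),'tool',((H-p)@r.as_matrix()).round(4))
# tip depth
for v in range(225,262,3): print(v,L[v,280].round(4),w['pixels'][v,280])
E
```

```text
130 [0.5333 0.0146 0.1014]
138 [0.5343 0.0082 0.0786]
153 [ 0.5359 -0.0035  0.0753]
160 [ 0.5362 -0.006   0.1039]
ring ((278.8222351074219, 146.02542114257812), (25.563405990600586, 26.213350296020508), 168.5068817138672)
0.1 [0.534  0.0034 0.1   ] tool [0.0503 0.0002 0.0999]
0.1025 [0.534  0.0036 0.1025] tool [0.0504 0.0002 0.0974]
225 [-0.0403  0.0011  0.1994] [237 199 129]
228 [-0.0437  0.0011  0.1991] [238 201 131]
231 [0.0036 0.0009 0.0468] [127 111  91]
234 [0.0037 0.0009 0.0409] [108 105  99]
237 [0.0034 0.0009 0.0365] [91 86 81]
240 [0.0038 0.0009 0.0303] [92 85 83]
243 [0.0115 0.0009 0.0049] [129 124 124]
246 [0.0101 0.0009 0.0047] [198 194 194]
249 [0.0097 0.0008 0.0018] [123  32  25]
252 [ 0.0096  0.0008 -0.0017] [119  31  22]
255 [ 0.0093  0.0008 -0.0046] [119  30  21]
258 [ 0.0096  0.0008 -0.0086] [117  24  17]
261 [ 0.0096  0.0008 -0.0118] [121  33  24]
```

View pics/wr21c.png

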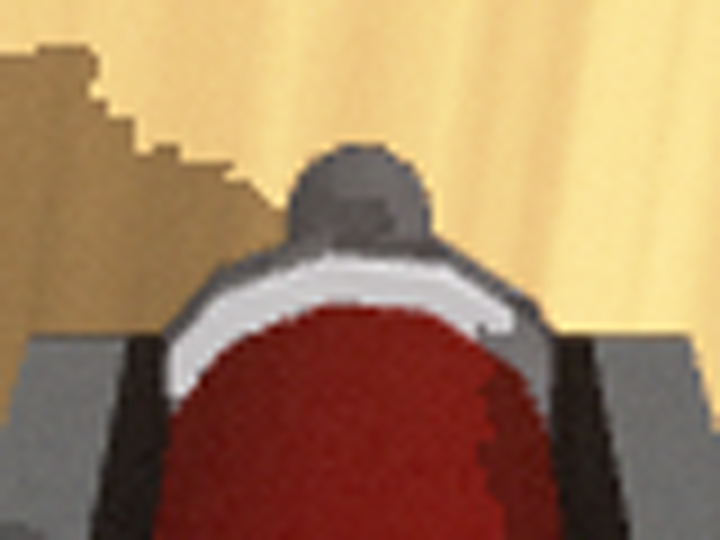

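>>> {"api": "play_rows", "payload": {"motion": [[[0.05,0,0.01],[0,0,0]],[[0.1,0.0002,0.04],[0,0,0]],[[0.12,0.0002,0.07],[0,0,0]],[[0.1245,0.0002,0.087],[0,0,0]],[[0.1245,0.0002,0.087],[0,0,0]],[[0.1245,0.0002,0.087],[0,0,0]],[[0.1245,0.0002,0.087],[0,0,0]]]}}

```text
t: 21.2
eef_pos: [0.5344, 0.0023, 0.1655]
tool_rot: [0.001, 0.656, 0.755, 0.0]
contact_force: [0.3, 0.3, -1.0]
gripper_width: 0.238
```

```bash
python3 - <<'E'
from h import *
n=np.array([-.1435,.9897,0]);
tgt=np.array([.5407,-.0466,.0])+.0498*Rt(8.25).as_matrix()[:,0]; print('tgt',tgt)
go(tgt[0],tgt[1],.165,8.25)
w=cam('wrist'); save(w,'wr22',(180,180,380,330),4)
s=cam('side'); save(s,'sd22',(210,160,310,240),7)
o,p,r=cur(); print(p)
E
```

```text
tgt [0.53355407 0.00268464 0.        ]
t 21.2 pos [0.5344 0.0023 0.1655] F [ 0.3  0.3 -1. ] w 0.238 -> shift [0.0013, -0.0021, 0.0013] turn [0.0003, 0.0002, -0.0006]
[0.53437731 0.00264665 0.16555728]
```

View pics/wr22.png

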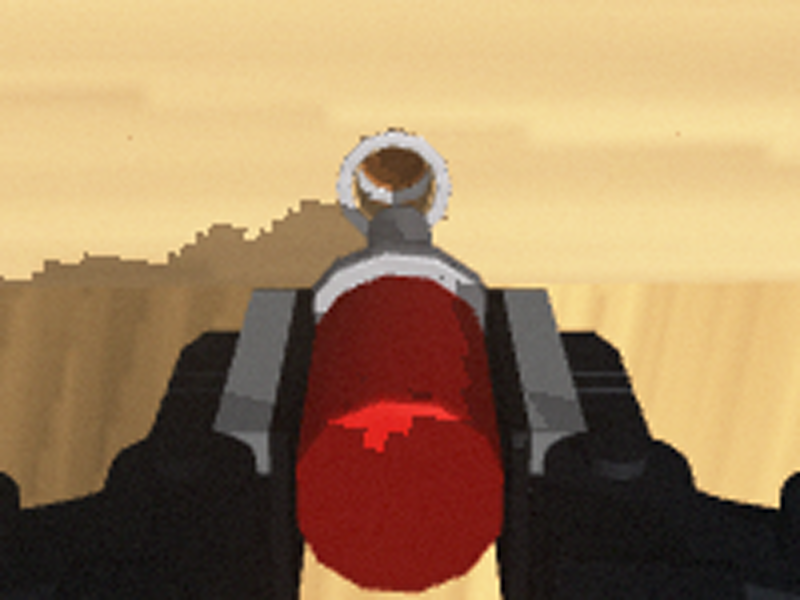

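View pics/sd22.png

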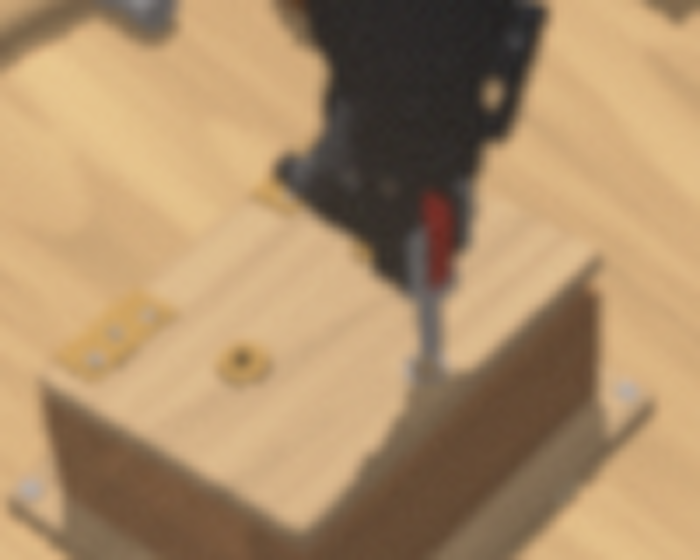

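>>> {"api": "play_rows", "payload": {"motion": [[[0.0006,-0.0024,0.005],[0,0,0]],[[0.0006,-0.0024,0.015],[0,0,0]],[[0.0006,-0.0024,0.025],[0,0,0]],[[0.0006,-0.0024,0.035],[0,0,0]],[[0.0006,-0.0024,0.035],[0,0,0]]]}}

```text
t: 21.8
eef_pos: [0.5329, 0.0027, 0.1507]
tool_rot: [0.0, 0.656, 0.755, -0.0]
contact_force: [0.7, -0.3, -1.5]
gripper_width: 0.23
```

```bash
python3 - <<'E'
from h import *
go(.5336,.0027,.14,8.25)
w=cam('wrist'); save(w,'wr23',(180,180,380,330),4)
s=cam('side'); save(s,'sd23',(210,160,310,240),7)
E
```

```text
t 21.8 pos [0.5329 0.0027 0.1507] F [ 0.7 -0.3 -1.5] w 0.23 -> shift [-0.0001, 0.0018, 0.0268] turn [0.0001, 0.0001, -0.0005]
```

View pics/wr23.png

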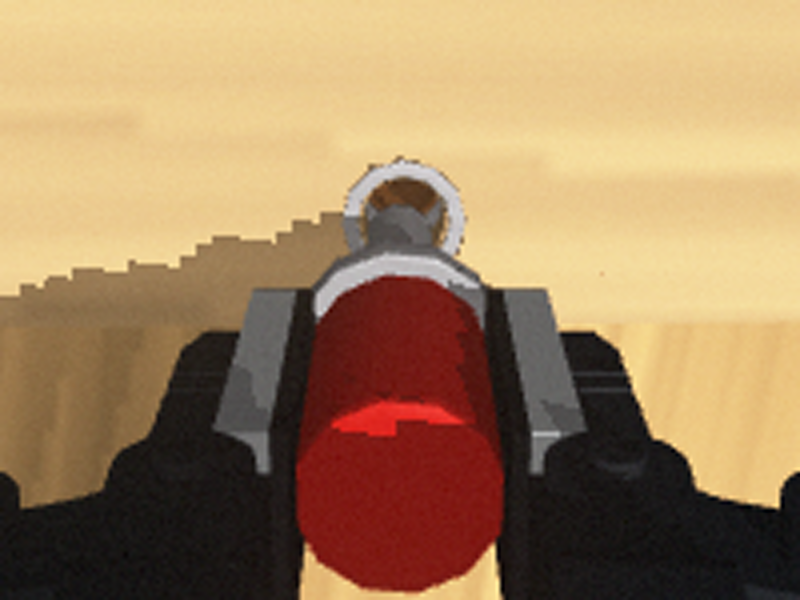

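View pics/sd23.png

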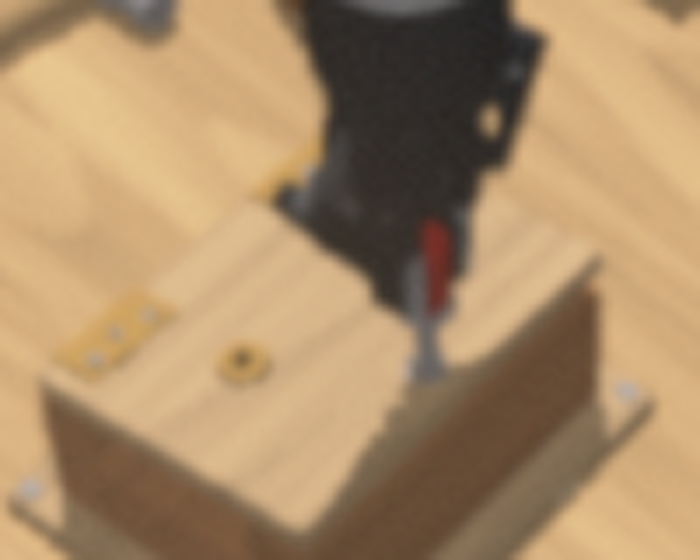

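>>> {"api": "play_rows", "payload": {"motion": [[[0,0.0008,0.01],[0,0,0]],[[0,0.0008,0.02],[0,0,0]],[[0,0.0008,0.03],[0,0,0]],[[0,0.0008,0.04],[0,0,0]],[[0,0.0008,0.04],[0,0,0]]]}}

```text
t: 22.4
eef_pos: [0.5333, 0.0029, 0.1346]
tool_rot: [0.0, 0.656, 0.755, 0.0]
contact_force: [-0.5, 1.1, -1.2]
gripper_width: 0.233
```

```bash
python3 - <<'E'
from h import *
go(.5332,.0027,.12,8.25)
o,p,r=cur(); w=cam('wrist'); knob(w,p,r)
save(w,'wr24',(180,180,380,330),4)
E
```

```text
t 22.4 pos [0.5333 0.0029 0.1346] F [-0.5  1.1 -1.2] w 0.233 -> shift [-0.0004, -0.0003, 0.0365] turn [0.0001, 0.0001, -0.0005]
knob top n 2136 px 279.4 302.2 tool coords mean [-0.0001  0.0005 -0.0291]
circle (279.0, 299.5) 29.296003341674805
```

View pics/wr24.png

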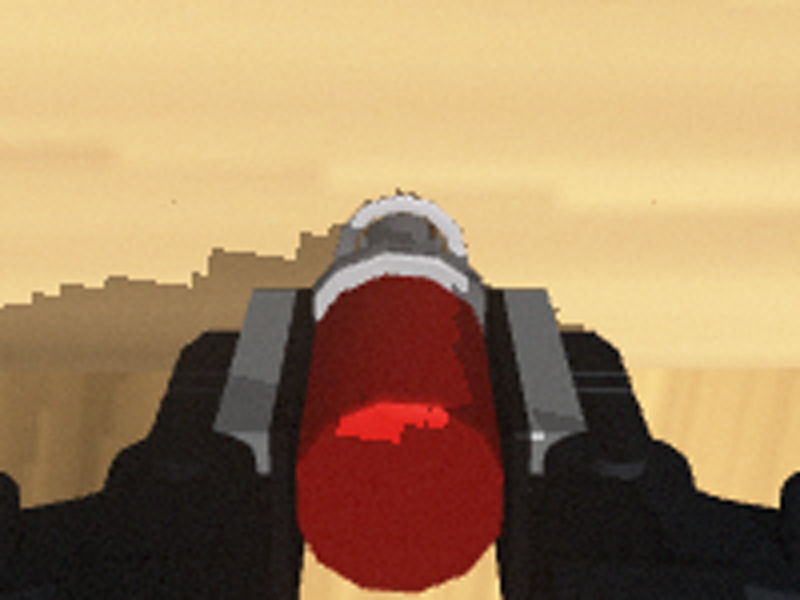

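>>> {"api": "play_rows", "payload": {"motion": [[[0,0,0.01],[0,0,0]],[[0,0,0.02],[0,0,0]],[[0,0,0.03],[0,0,0]],[[0,0,0.04],[0,0,0]],[[0,0,0.04],[0,0,0]]]}}

```text
t: 22.95
eef_pos: [0.5331, 0.003, 0.1182]
tool_rot: [0.0, 0.656, 0.755, -0.0]
contact_force: [-0.3, 2.5, -2.3]
gripper_width: 0.235
```

```bash
python3 - <<'E'
from h import *
go(.5332,.0027,.1016,8.25)
o,p,r=cur(); w=cam('wrist'); knob(w,p,r)
E
```

```text
t 22.95 pos [0.5331 0.003  0.1182] F [-0.3  2.5 -2.3] w 0.235 -> shift [-0.0007, 0.0002, 0.0416] turn [-0.0, 0.0001, -0.0005]
knob top n 2129 px 279.5 302.2 tool coords mean [-0.0001  0.0006 -0.0291]
circle (279.686279296875, 302.0) 27.21745491027832
```

>>> {"api": "play_rows", "payload": {"motion": [[[0.0008,0,0.01],[0,0,0]],[[0.0008,0,0.02],[0,0,0]],[[0.0008,0,0.03],[0,0,0]],[[0.0008,0,0.036],[0,0,0]],[[0.0008,0,0.04],[0,0,0]],[[0.0008,0,0.04],[0,0,0]]], "grip_force": 110}}

```text
t: 23.6
eef_pos: [0.5335, 0.0026, 0.1028]
tool_rot: [0.001, 0.656, 0.755, -0.0]
contact_force: [0.4, -2.4, 4.9]
gripper_width: 0.226
```

```bash
python3 - <<'E'
from h import *
go(.5332,.0027,.1016,8.25)
o,p,r=cur(); w=cam('wrist'); knob(w,p,r)
o,p,r=cur(); print(p,o['contact_force'],o['torque'])
E
```

```text
t 23.6 pos [0.5335 0.0026 0.1028] F [ 0.4 -2.4  4.9] w 0.226 -> shift [0.0004, -0.0008, 0.0031] turn [0.0001, 0.0002, -0.0006]
knob top n 2085 px 279.4 302.1 tool coords mean [-0.0001  0.0006 -0.029 ]
circle (279.5, 302.0) 26.856197357177734
[0.53356719 0.00255954 0.10287947] [-0.49274243 -1.87824768  4.98616294] [-0.57217535  0.13551776  0.01602866]
```

>>> {"api": "play_rows", "payload": {"motion": [[[0,0,0.004],[0,0,0]],[[0,0,0.008],[0,0,0]],[[0,0,0.008],[0,0,0]]]}}

```text
t: 23.95
eef_pos: [0.5337, 0.0024, 0.1015]
tool_rot: [0.001, 0.656, 0.755, -0.0]
contact_force: [-7.1, -1.9, 20.9]
gripper_width: 0.225
```

```bash
python3 - <<'E'
from h import *
o,p,r=cur(); w=cam('wrist'); knob(w,p,r)
o,p,r=cur(); print(p,o['contact_force'],o['torque'])
E
```

```text
knob top n 2082 px 279.4 302.4 tool coords mean [-0.0001  0.0005 -0.0291]
circle (279.5, 301.5) 27.064836502075195
[0.53370218 0.00237654 0.10153388] [-7.08545673 -1.95209935 21.27362515] [-0.21527201  1.53872376 -0.03351126]
```

>>> {"api": "play_rows", "payload": {"motion": [[[0,-0.0012,0.005],[0,0,0]],[[0,-0.0016,0.006],[0,0,0]],[[0,-0.0016,0.006],[0,0,0]],[[0,-0.0016,0.006],[0,0,0]]]}}

```text
t: 24.4
eef_pos: [0.5337, 0.0023, 0.1015]
tool_rot: [0.001, 0.656, 0.755, 0.0]
contact_force: [-6.6, -0.6, 24.0]
gripper_width: 0.226
```

```bash
python3 - <<'E'
from h import *
o,p,r=cur(); print(p,o['contact_force'],o['torque'],r.as_matrix()[:,2])
w=cam('wrist'); knob(w,p,r); save(w,'wr26',(140,120,420,330),2.8)
s=cam('side'); save(s,'sd26',(210,160,310,240),7)
c=cam('scene'); save(c,'sc26',(250,160,350,260),7)
W=pts(w); n=Rt(8.25).as_matrix()[:,0]; h=np.array([.5157,.1313,.08])
for nm,P in (('wrist',W),('side',pts(s)),('scene',pts(c))):
    u=Rt(8.25).as_matrix()[:,1]; a=(P-h)@n; b=(P-h)@u
    m=(a>-.143)&(a<-.02)&(abs(b)>.03)&(abs(b)<.09)&(P[...,2]>.08)&(P[...,2]<.105)
    A=np.stack([a[m],b[m],np.ones(m.sum())],1); z=P[...,2][m]
    k,*_=np.linalg.lstsq(A,z,rcond=None); g=abs(A@k-z)<.003; k,*_=np.linalg.lstsq(A[g],z[g],rcond=None)
    print(nm,m.sum(),'slope along n (rad open=-):',k.round(4),'z at hole',(k@[-.131,0,1]).round(4))
o,p,r=cur(); print(o['t'],p,o['contact_force'])
E
```

```text
[0.53370343 0.00231862 0.10152688] [-6.60213292 -0.59132963 24.0165556 ] [-0.12856212  1.68728906  0.06742105] [ 0.00269052 -0.00120336 -0.99999566]
knob top n 2072 px 279.4 302.4 tool coords mean [-0.0001  0.0005 -0.0291]
circle (280.71539306640625, 302.5096130371094) 27.780176162719727
wrist 72471 slope along n (rad open=-): [0.0034 0.0002 0.0922] z at hole 0.0917
side 898 slope along n (rad open=-): [0.0042 0.0003 0.0915] z at hole 0.0909
scene 1276 slope along n (rad open=-): [0.0074 0.0017 0.0908] z at hole 0.0899
24.55 [0.5336845  0.00234628 0.10149481] [-6.91753218 -1.17069512 24.91513585]
```

View pics/sd26.png

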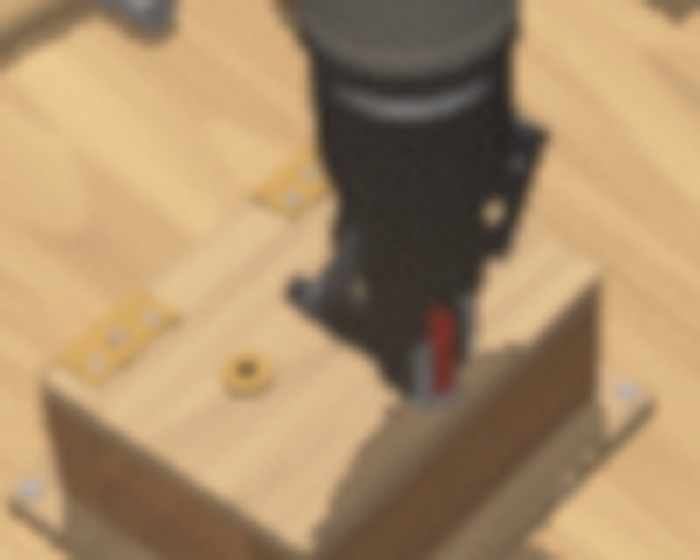

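View pics/wr26.png

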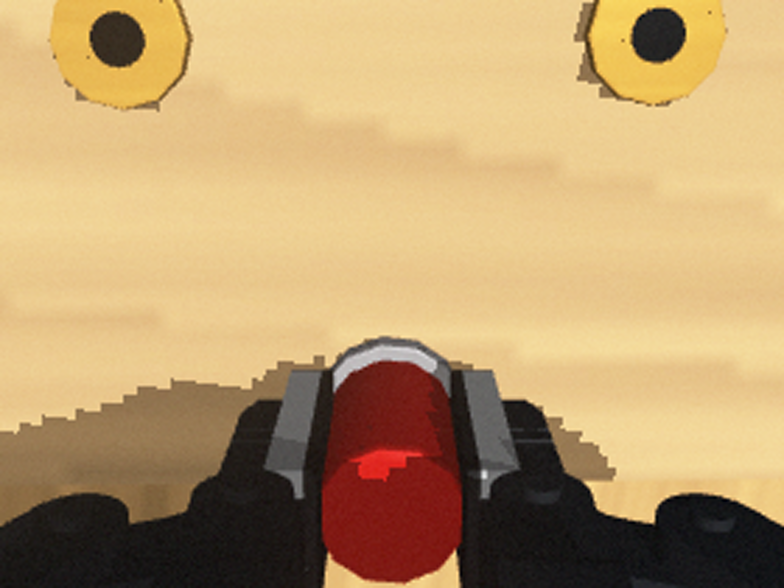

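```bash
python3 - <<'E'
from h import *
print(bot.hand_in())
o,p,r=cur(); print(o['t'],p,o['contact_force'],o['gripper_width'])
E
```

```text
the job is handed in; nothing more can be done
None
the job is handed in; nothing more can be done
```

I've handed the job in with the gripper still pressing the pin down, at about 24.6 s of the 72 s allowed. The hand-in gave no verdict.

**What I did:** I put both dark blanks in the bores and pushed the leaf over with closed fingers until it sank by itself. Then I lifted the red pin from the bit block, put it through the leaf into the base hole, and pressed it home at 110 N grip. The white blank look-alike and the blue pins were not touched.

**Last checks:**

| Check | Measured | Should be |
|---|---|---|
| Top of each blank, before the leaf closed | 71.8 mm | 72 mm |
| Leaf tilt, from wrist, side and scene cameras | 0.003, 0.004 and 0.007 rad | under 0.02 rad |
| Leaf upper face at the pin hole, wrist camera | 91.7 mm | 92 mm |
| Top of the knob | 130.6 mm | 131 mm |
| Downward push at the wrist | about 24–25 N, steady | shutting takes about 7 N, collar over 3 N |

**What disagreed or was not checked:**
- **Sideways force:** about 7 N remained on the pin in x. One small correction did not relieve it.
- **Leaf height:** the side and scene cameras read it 1–2 mm lower than the wrist camera, within their calibration.
- **Blanks:** I could not see them once the leaf was down.
- **Other objects:** I did not measure the rest of the bench at the end. I only kept the arm clear of it.

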